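# Line up the grip-test pieces by size

### The job

Set out the four coloured grip-test pieces on the aluminium rail for the gripper test: one upright on each black seat, well centred, in order of size, with the smallest next to the red stop and the largest next to the grey stop. Do not knock any piece over, and leave the solder reel where it stands.

Things in the scene. Friction and masses are not known exactly. Their poses are not given: they have to be found in the camera images.
- piece_a: Turned yellow grip-test piece, the smallest of four: an upright solid cylinder, 22 mm diameter, 52 mm high, with a thin silvery ring on its flat top and another round its foot. Origin: centre of its underside; z is its axis, up. Loose, under 0.45 kg; grip it across its diameter. Starts standing on the table, in front of the closed grey junction box (107 mm high, front face 40 mm or more beyond the pieces).
- piece_b: Turned green grip-test piece, the second smallest of four: an upright solid cylinder, 31 mm diameter, 61 mm high, with a thin silvery ring on its flat top and another round its foot. Origin: centre of its underside; z is its axis, up. Loose, under 0.45 kg; grip it across its diameter. Starts standing on the table, in front of the closed grey junction box (107 mm high, front face 40 mm or more beyond the pieces).
- piece_c: Turned blue grip-test piece, the second largest of four: an upright solid cylinder, 40 mm diameter, 70 mm high, with a thin silvery ring on its flat top and another round its foot. Origin: centre of its underside; z is its axis, up. Loose, under 0.45 kg; grip it across its diameter. Starts standing on the table, in front of the closed grey junction box (107 mm high, front face 40 mm or more beyond the pieces).
- piece_d: Turned black grip-test piece, the largest of four: an upright solid cylinder, 49 mm diameter, 79 mm high, with a thin silvery ring on its flat top and another round its foot. Origin: centre of its underside; z is its axis, up. Loose, under 0.45 kg; grip it across its diameter. Starts standing on the table, in front of the closed grey junction box (107 mm high, front face 40 mm or more beyond the pieces).
- rail: Flat aluminium staging rail fixed to the table, 76 mm wide (its x), 348 mm long (its y), top face 12 mm above its underside. Four equal black round seats, 58 mm across, flush with the top, are centred on its midline at y = -108, -36, +36 and +108 mm. Origin: centre of its underside on the table, z up. Its place and yaw vary.
- red_stop: Red stop bar across one end of the rail: 70 mm (across the rail) by 14 mm, standing 10 mm above the rail's top. It lies at either the +y or the -y end, 165 mm from the rail's middle, and shows which end is the start. Fixed. Origin: centre of its underside.
- grey_stop: Grey stop bar of the same shape (70 by 14 by 10 mm) across the other end of the rail. Fixed. Origin: centre of its underside.
- reel: Small reel of solder wire with blue flanges, 56 mm diameter, 37 mm high, standing on the table beside the test pieces. Loose; not part of the job, to be left where it is. Origin: centre of its underside.
Mind the look-alikes: they are no part of the job. Leave any pink look-alike of the piece_d alone. Leave any orange look-alike of the piece_c alone.

How it is judged:
By the outcome, as a careful person would: the job done as asked, in the order asked, and still so for the second after the job is handed in, with the robot touching nothing.
It also fails if it takes over 112 s, if anything falls off the work surface, if the arm or the gripper's body presses on something with over 40 N, if the wrist force passes 120 N, or if a joint passes its speed limit or range.

### The arm

A 6-joint arm with a two-finger parallel gripper is mounted at the origin on a cart in front of the work surface, level with it; the furniture and walls round the work are solid. World frame = base frame: x ahead of the robot, y to its left, z up, the work surface at z = 0. Lengths are in m, angles in rad, forces in N, time in s.
With the tool pointing down it reaches from about 0.35 to 0.85 m from the base axis. Payload 8.1 kg.
Tool frame: the origin (TCP) lies at the centre of the arm's flange, where the gripper is bolted on; the fingertips stand 186 mm ahead of it and the grasp point (between the pads) lies 167 mm ahead of it; z points along the fingers, y is the line along which they close (so a half turn about z gives the same grasp; the last joint's range is limited). The gripper opens to 93 mm and grips with 3 to 60 N. Pads are 15 mm wide; open, the fingers measure 128 mm over their backs; the gripper's body (75 mm by 188 mm) begins 65 mm behind the grasp point.
Start: joints at [-1.411, 0.13, 1.488, -0, 1.523, -0.085], TCP at [0.145, -0.582, 0.405] pointing down, gripper open.
Joint ranges: [-2.96, 2.96], [-0.89, 2.26], [0.02, 2.5], [-1.34, 4.48], [0, 2.73], [-2.66, 2.66]. Speed limits (rad/s): [2.39, 2.39, 2.79, 3.14, 3.14, 3.14].

### API

Orientations are given as a rotation vector (axis times angle).
In Python, from plant import read_state, read_camera, camera_params, robot gives the robot as it stands.
- The arm moves only by the tool carry_out, never from a script. Its argument "targets" is a list of rows, each an object of numbers: "hand": the opening in per cent of the stroke, from 0 (shut) to 100 (fully open); "x", "y", "z": the shift along the tool's x, y, z in m; "ax", "ay", "az": the turn, a rotation vector about the tool's x, y, z in rad. In form: [{"hand": .., "x": .., "y": .., "z": .., "ax": .., "ay": .., "az": ..}, ...]. A call has 1 to 8 rows; each row is the pose to reach, as a shift and turn from the pose commanded when the call began, along the tool's axes at that moment; what a row does not reach only later rows make up. A row lasts 1/8 s, in which the tool goes at most 62.5 mm and 10.7 degrees, less where a joint would pass 70% of its speed; a pose out of reach is approached as far as the arm can. A call with a gripper value outside its range is refused whole. The fingers move at their own pace and stop on an object; "newtons" is the grip in N (left out, the last holds). Time passes only in rows, so rows that repeat a pose let the fingers close. It gives the time, the measured TCP pose, the force, the opening and the grip force at its end, in the units of the state.
- read_state(): the state, without advancing time (a new reading comes with each control period).
- read_camera(name): name is "side" or "top"; returns (picture, depth): 420x560x3 uint8, blue, green, red; 420x560 float32, m along the optical axis (not along the pixel's ray), 0 where there is no reading.
- camera_params(name): a dict with "fx", "fy", "cx", "cy" (pixels), "k1" (the pictures are not rectified: a ray, as slopes to the right and down, at radius r is drawn at 1 + k1 r^2 times it, then the intrinsics apply), "position" and "rotation" of the camera in the world. Camera axes: x right, y up, looking along -z (the intrinsics and any distortion apply to the point x, -y, -z); pixel columns grow to the right and rows downward; lengths in m; the calibration is good to about 2 mm. A picture is of the moment at which its call begins. camera_params takes no time and is no camera call.
- robot.close_job(): hands the job in; it is judged then, once.
The state is a dict: "t": time; "q": joint angles; "dq": joint speeds; "joint_torque": joint torques, N m; "tool_pos": TCP position; "orientation": TCP orientation; "force": force on the tool from outside, world axes, zero at the start; "wrist_torque": the same for the moment, N m; "opening": finger opening in m; "gripper_force": force on a finger pad.
Only numpy, scipy, OpenCV 4.12 (cv2) and the standard library are available. Lean on these libraries where they do the work, as an engineer would, in place of code of your own. Each camera call takes 0.05 s, during which the arm holds its last target. There are 200 camera calls.

## Working session

There is one attempt and no reset: what is moved stays moved. The work goes in short steps, Python scripts to look and compute and a tool call to move; the robot and the scene stay as the last step left them, time stands still between calls to the robot, and variables do not carry over. Pictures are saved under pics/ and viewed, at most 16 in all, crops included, and the job is handed in when it is done.

Besides the shell and the picture viewer there is one more tool, called as name(argument=value, ...) on one line, values as JSON. carry_out: Moves the arm, as the interface text tells. Its arguments: {"type":"object","properties":{"targets":{"type":"array","items":{"type":"object","properties":{"hand":{"type":"number"},"x":{"type":"number"},"y":{"type":"number"},"z":{"type":"number"},"ax":{"type":"number"},"ay":{"type":"number"},"az":{"type":"number"}}}},"newtons":{"type":"number"}},"required":["targets"]}

```bash
mkdir -p pics; ls
python3 - <<'E'
from plant import *
import cv2
for n in("top","side"):
    p,d=read_camera(n); cv2.imwrite(f"pics/{n}0.png",p); print(n,camera_params(n))
s=read_state();print(s["t"],s["tool_pos"],s["orientation"],s["opening"])
E
```

```text
pics
top {'fx': 508.74632217439245, 'fy': 508.74632217439245, 'cx': 282.1471908993803, 'cy': 200.66311353744535, 'k1': -0.15817835402642902, 'position': array([0.31146615, 0.04397567, 1.82497421]), 'rotation': array([ 0.10085771, -0.10810341, -1.54535289])}
side {'fx': 396.64624847931844, 'fy': 396.64624847931844, 'cx': 282.3995375731997, 'cy': 211.3360546258532, 'k1': -0.05968260290665178, 'position': array([1.22503072, 0.02135288, 0.94639695]), 'rotation': array([0.50224581, 0.48699215, 1.45539008])}
0.1 [ 0.14541945 -0.5819132   0.40383966] [-3.11654975e+00 -3.83424630e-01  7.73739421e-05] 0.09285014137315337
```

View pics/top0.png

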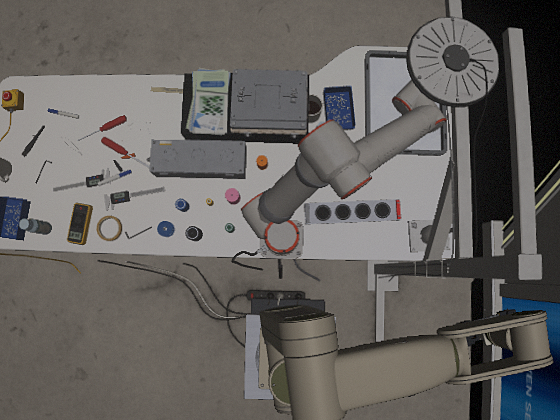

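View pics/side0.png

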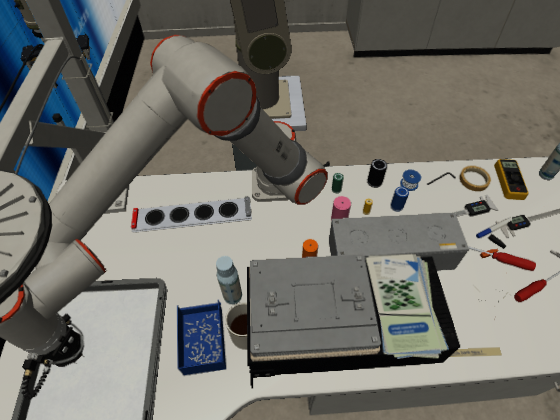

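The top view shows the pieces left of the base: blue (181,204), yellow (209,201), black (193,233) and green (230,227). The blue reel is at (165,228), and pink (232,196) and orange (262,161) are look-alikes. The rail is at about (352,211), with the red stop on its right end. The side view agrees. Next I'll measure.

```bash
cat > h.py <<'E'
import numpy as np, cv2
from scipy.spatial.transform import Rotation as R
from plant import *
def K(c): return np.array([[c["fx"],0,c["cx"]],[0,c["fy"],c["cy"]],[0,0,1]]),np.array([c["k1"],0,0,0,0.])
def ray(n,uv,z):
    c=camera_params(n);k,d=K(c)
    s=cv2.undistortPoints(np.array(uv,float).reshape(-1,1,2),k,d)[:,0]
    v=R.from_rotvec(c["rotation"]).apply(np.c_[s[:,0],-s[:,1],-np.ones(len(s))])
    p=np.array(c["position"]); return p+v*((z-p[2])/v[:,2])[:,None]
def proj(n,P):
    c=camera_params(n);k,d=K(c)
    q=R.from_rotvec(c["rotation"]).inv().apply(np.atleast_2d(P)-c["position"])*[1,-1,-1]
    return cv2.projectPoints(q,np.zeros(3),np.zeros(3),k,d)[0][:,0]
E
python3 - <<'E'
from h import *
print("origin px",proj("top",[[0,0,0],[.145,-.582,.4]]),proj("side",[[0,0,0],[.145,-.582,.4]]))
s={"blue":(181,204,.07),"yellow":(209,201,.052),"black":(193,233,.079),"green":(230,227,.061),"reel":(165,228,.037),"pink":(232,196,.079),"orange":(262,161,.07),"railL":(308,212,.012),"red":(398,210,.022),"box":(198,158,.107)}
for k,(u,v,z) in s.items(): print(k,ray("top",[[u,v]],z)[0].round(3))
p,_=read_camera("top"); c1=cv2.resize(p[130:250,140:270],None,fx=5,fy=4.5,interpolation=3)
c1=cv2.resize(p[140:250,140:280],(700,550),interpolation=3)
c2=cv2.resize(p[185:240,295:415],(720,330),interpolation=3)
cv2.imwrite("pics/c1.png",c1);cv2.imwrite("pics/c2.png",c2)
p,_=read_camera("side"); cv2.imwrite("pics/c3.png",cv2.resize(p[150:260,300:440],(700,550),interpolation=3))
E
```

```text
origin px [[289.44204718 357.19757615]
 [496.91483914 329.86442329]] [[260.3890167  100.10039077]
 [ 45.78404461  27.86890472]]
blue [0.527 0.392 0.07 ]
yellow [0.542 0.296 0.052]
black [0.426 0.343 0.079]
green [0.452 0.218 0.061]
reel [0.444 0.452 0.037]
pink [0.558 0.213 0.079]
orange [0.686 0.113 0.07 ]
railL [ 0.516 -0.055  0.012]
red [ 0.529 -0.38   0.022]
box [0.684 0.333 0.107]
```

View pics/c1.png

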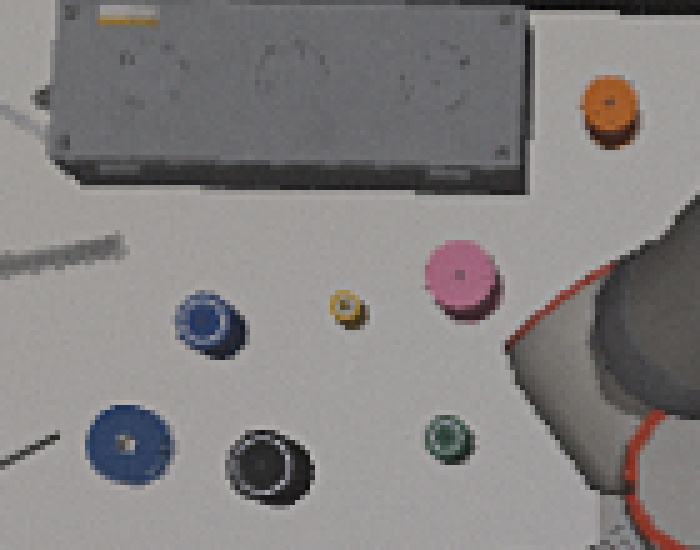

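View pics/c2.png

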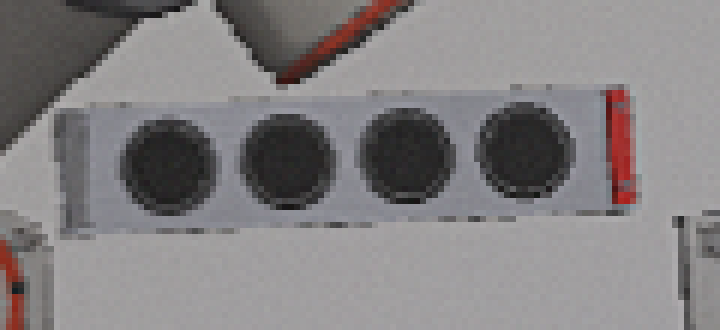

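View pics/c3.png

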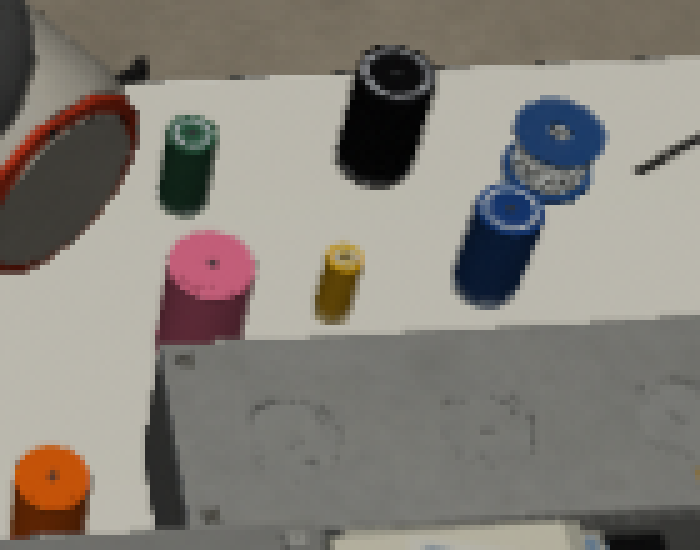

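In the crops, red is at the -y end and the grey stop at the +y end. The ringed pieces are yellow, green, blue and black, and pink and orange are decoys. A second grey arm stands between the pieces and the rail, so I'll map its height from depth.

```bash
cat >> h.py <<'E'
def cloud(n):
    p,d=read_camera(n); c=camera_params(n);k,dd=K(c)
    v,u=np.nonzero(d>0)
    s=cv2.undistortPoints(np.c_[u,v].astype(float).reshape(-1,1,2),k,dd)[:,0]
    P=np.c_[s[:,0],-s[:,1],-np.ones(len(s))]*d[v,u][:,None]
    return R.from_rotvec(c["rotation"]).apply(P)+c["position"],p
E
python3 - <<'E'
from h import *
a=cloud("top")[0];b=cloud("side")[0]
np.savez("cl.npz",a=a,b=b)
P=np.r_[a,b]
def show(f,x0=.2,x1=1.0,y0=-.6,y1=.6,st=.05):
    print("rows x from",x0,"; cols y from",y1,"down")
    for i in np.arange(x1,x0-.01,-st):
        r=[]
        for y in np.arange(y1,y0-.01,-st):
            m=(abs(P[:,0]-i)<st/2)&(abs(P[:,1]-y)<st/2)
            r.append("%4d"%(100*f(P[m,2])) if m.any() else "   .")
        print("%.2f"%i,"".join(r))
show(lambda z:z.max())
print("lowest point above 0.13")
show(lambda z:min([*z[z>.13],9.]) )
E
```

```text
rows x from 0.2 ; cols y from 0.6 down
1.00    1   0   1   1  12  14  14  14  17  17  17  17  17  17   1   6   6   3  49  50  51  50  51  50   0
0.95    1   1   1   1  13  14  14  14  18  19  18  18  18  18   7   6   6   4  50  50  51  51  50  50   0
0.90    1   0   0   1  13  14  14  14  21  19  18  20  21  18  10   1   6   4  50  51  51  51  51  50   0
0.85    2   1   1   1  13  14  14  14  19  19  18  18  19  18  10   3   6   4  49  50  50  84  83  51   1
0.80    1   0   1   1  13  14  14  14  18  18  18  18  18  18  18   4   4   4  38  50  50  84  83  51   0
0.75    2   0  11  11  12  13  14  13  14  15  15  15  15  14  17   0   0  43  44  42  49  84  83   4   0
0.70    2   5  11  11  11  11  11  11  11  11   8   1   0  57  56  47  48  48  46  42  37  84  83   1   0
0.65    2   1  11  11  11  11  11  11  11  10   7   1  56  58  58  56  52  49  46   1   1  84  83   0   .
0.60    1   1   1   1   1   1   1   8   8   1  15  39  55  58  58  57  53  49   1   1   1  84  83   0   .
0.55    2   1   1   1   7   7   6   8   8  19  28  39  49  56  57  56  55   2   2   2   3  84  83   0   .
0
[... 1905 characters left out ...]
  13  17  22  19  32  50  46 900 900 900 900 900  25  28   . 900
0.45  900 900 900 900 900 900 900 900 900  13  14  20  18 900 900 900 900 900 900 900 900  20  16 900 900
0.40  900 900 900 900 900 900 900 900 900 900  13  20  15 900 900 900 900 900 900 900 900  15  17 900 900
0.35  900 900 900 900 900 900 900 900 900 900 900  14  14 900 900 900 900 900 900 900  20  13  18 900 900
0.30  900 900 900 900 900 900 900 900 900 900 900 900 900 900 900 900 900 900 900 900  18  13  20 900 900
0.25  900 900 900 900 900 900 900 900 900 900 900 900 900 900 900 900 900 900 900 900 900 900 900 900 900
0.20  900 900 900 900 900 900 900 900 900 900  26  24  25  27  68 900 900 900 900  59  55  55  55  54  31
```

Run:
```python
from h import *
print([x for x in dir(robot) if x[0]!="_"])
T={"blue":((204,321),(512,208),.07),"yellow":((346,307),(345,257),.052),"green":((446,438),(192,132),.061),"black":((262,463),(396,73),.079)}
for k,(a,b,z) in T.items():
    ua=(np.array(a)+.5)/5-.5+[140,140]; ub=(np.array(b)+.5)/5-.5+[300,150]
    A=ray("top",[ua],z)[0];B=ray("side",[ub],z)[0]; print(k,A.round(4)[:2],B.round(4)[:2],((A+B)/2).round(4)[:2])
S={}
for n,(x0,x1,y0,y1) in {"top":(300,405,192,230),"side":(125,260,190,235)}.items():
    p,_=read_camera(n); g=p.max(2)
    m=np.zeros_like(g); m[y0:y1,x0:x1]=(g[y0:y1,x0:x1]<85)*255
    N,l,st,ce=cv2.connectedComponentsWithStats(m)
    q=[ce[i] for i in range(1,N) if 120<st[i,4]<600]; print(n,[(st[i,4],ce[i].round(1)) for i in range(1,N) if st[i,4]>60])
    W=ray(n,q,.012); W=W[np.argsort(-W[:,1])]; S[n]=W; print(W.round(4)[:,:2])
P=np.load("cl.npz");P=np.r_[P["a"],P["b"]]
st=.03
for f,nm in((np.max,"max"),(np.min,"min>.1")):
    print(nm,"y from .3");
    for i in np.arange(.69,.29,-st):
        r=[]
        for y in np.arange(.30,-.52,-st):
            m=(abs(P[:,0]-i)<st/2)&(abs(P[:,1]-y)<st/2)&(P[:,2]>.1)
            r.append("%3d"%(100*f(P[m,2])) if m.any() else "  .")
        print("%.2f"%i,"".join(r))
```

```text
['IKError', 'close_job']
blue [0.5278 0.3939] [0.5278 0.3965] [0.5278 0.3952]
yellow [0.5423 0.2969] [0.5433 0.2996] [0.5428 0.2982]
green [0.4509 0.222 ] [0.4511 0.2234] [0.451  0.2227]
black [0.429 0.347] [0.4277 0.3479] [0.4283 0.3474]
top [(np.int32(97), array([304.4, 195.9])), (np.int32(62), array([343.3, 194.5])), (np.int32(195), array([362.3, 210.6])), (np.int32(191), array([382.1, 209.7])), (np.int32(198), array([322.7, 212.4])), (np.int32(195), array([342.5, 211.5]))]
[[ 0.5158 -0.108 ]
 [ 0.5206 -0.1797]
 [ 0.5256 -0.2513]
 [ 0.5303 -0.3234]]
side [(np.int32(237), array([227.8, 209.2])), (np.int32(243), array([203.5, 211.7])), (np.int32(240), array([179. , 214.3])), (np.int32(238), array([154.3, 216.8]))]
[[ 0.5167 -0.1075]
 [ 0.5214 -0.1789]
 [ 0.5262 -0.2507]
 [ 0.5308 -0.323 ]]
max y from .3
0.69  11 11 11 11 11  .  .  .  .  .  . 57 57 56 54  . 48 48 48 47 45 43 39  . 44 84 84 49
0.66  11 11 11 11 11  .  .  .  .  . 55 57 58 57 56 54 51 50 49 47 45 41  .  . 44 84 84  .
0.63  11 11 11 11 11  .  .  .  .  . 55 57 58 58 57 56 53 52 49 47  .  .  .  . 44 84 84  .
0.60   .  .  .
[... 1552 characters left out ...]
0 10 17 23 25 10 26 29  . 50 48 46  .  .  .  .  .  .  .  . 29 27 27  .
0.48   .  .  .  . 12 13 17 18 23 20 18  .  .  .  .  .  .  .  .  .  .  .  .  . 28 24 29  .
0.45   .  .  .  .  . 12 13 17 20 19 10  .  .  .  .  .  .  .  .  .  .  .  .  . 25 20 17 16
0.42   .  .  .  .  .  . 10 13 20 20 20 18  .  .  .  .  .  .  .  .  .  .  .  . 21 18 17  .
0.39   .  .  .  .  .  .  . 11 20 20 15  .  .  .  .  .  .  .  .  .  .  .  .  . 19 15 17  .
0.36   .  .  .  .  .  .  .  . 11 10 10  .  .  .  .  .  .  .  .  .  .  .  .  . 17 11 18  .
0.33   .  .  .  .  .  .  .  .  .  .  .  .  .  .  .  .  .  .  .  .  .  .  .  . 10 10 19  .
0.30   .  .  .  .  .  .  .  .  .  .  .  .  .  .  .  .  .  .  .  .  .  .  .  . 10 15 20  .
```

Both views agree to about 2 mm. The rail yaw is about +3.8°, and the seats are at (.516,-.108), (.521,-.179), (.526,-.251) and (.5305,-.323). The grey arm's elbow hangs over the rail, so I'll lean the tool back toward the base with the fingers closing tangentially. I'll carry pieces around the grey base close in and high.

```bash
cat >> h.py <<'E'
import json
D2=np.pi/180
def tool(phi,tau):
    p,t=phi*D2,tau*D2; rho=np.array([np.cos(p),np.sin(p),0]);Z=np.array([0,0,1.])
    z=np.sin(t)*rho-np.cos(t)*Z; x=np.cos(t)*rho+np.sin(t)*Z
    return np.c_[x,np.cross(z,x),z]
def now():
    s=read_state();M=R.from_rotvec(s["orientation"]).as_matrix();g=np.array(s["tool_pos"])+.167*M[:,2]
    return s,M,g
def params():
    s,M,g=now(); x=M[:,0];z=M[:,2]
    return [np.hypot(g[0],g[1]),np.arctan2(g[1],g[0])/D2,g[2],np.arctan2(x[1],x[0])/D2,np.arcsin(np.clip(x[2],-1,1))/D2]
def plan(wps):
    """wps: (n, r, theta, z, phi, tau, hand), grasp point in cylindrical coords; prints rows from the measured pose"""
    s,M,g=now(); cur=np.array(params()); k=0; p0=np.array(s["tool_pos"]); lastp,lastM=p0,M; out=[]
    for n,*w,h in wps:
        w=np.array([c if v is None else v for v,c in zip(w,cur)],float)
        for i in range(1,n+1):
            r,th,z,ph,ta=cur+(w-cur)*i/n; T=tool(ph,ta)
            p=np.array([r*np.cos(th*D2),r*np.sin(th*D2),z])-.167*T[:,2]
            d=M.T@(p-p0); a=R.from_matrix(M.T@T).as_rotvec()
            out.append(dict(hand=h,**{k:float(round(v,4)) for k,v in zip(["x","y","z","ax","ay","az"],[*d,*a])}))
            st=np.linalg.norm(p-lastp)*1000; an=np.linalg.norm(R.from_matrix(lastM.T@T).as_rotvec())/D2
            if st>62.5 or an>10.7: print("row",len(out),"fast",st.round(),an.round(1))
            lastp,lastM=p,T
        cur=w
    for i in range(0,len(out),8): print(json.dumps(out[i:i+8]).replace('"',''))
def stat():
    s=read_state(); print("t",round(s["t"],2),"q",np.round(s["q"],3),"r,th,z,phi,tau",np.round(params(),4),"F",np.round(s["force"],1),"open",round(s["opening"],4),"gf",round(float(s["gripper_force"]),1))
E
python3 -c "
from h import *
stat()
plan([(8,.42,-76,.34,-64,0,100)])"
```

```text
t 0.4 q [-1.411  0.131  1.488 -0.     1.523 -0.085] r,th,z,phi,tau [ 5.99900e-01 -7.59706e+01  2.37600e-01  1.40277e+01  1.00000e-04] F [-0.1 -0.3 -0.3] open 0.0931 gf 0.0
[{hand: 100, x: -0.0, y: -0.0225, z: -0.0128, ax: -0.0003, ay: 0.0, az: 0.1702}, {hand: 100, x: -0.0001, y: -0.045, z: -0.0256, ax: -0.0003, ay: 0.0001, az: 0.3405}, {hand: 100, x: -0.0001, y: -0.0675, z: -0.0384, ax: -0.0003, ay: 0.0001, az: 0.5107}, {hand: 100, x: -0.0001, y: -0.09, z: -0.0512, ax: -0.0003, ay: 0.0001, az: 0.6809}, {hand: 100, x: -0.0002, y: -0.1125, z: -0.064, ax: -0.0003, ay: 0.0001, az: 0.8511}, {hand: 100, x: -0.0002, y: -0.135, z: -0.0768, ax: -0.0003, ay: 0.0002, az: 1.0214}, {hand: 100, x: -0.0002, y: -0.1575, z: -0.0896, ax: -0.0003, ay: 0.0002, az: 1.1916}, {hand: 100, x: -0.0002, y: -0.18, z: -0.1024, ax: -0.0003, ay: 0.0002, az: 1.3618}]
```

carry_out(targets=[{"hand": 100, "x": 0, "y": -0.0225, "z": -0.013, "az": 0.17}, {"hand": 100, "x": 0, "y": -0.045, "z": -0.0256, "az": 0.34}, {"hand": 100, "x": 0, "y": -0.0675, "z": -0.0384, "az": 0.51}, {"hand": 100, "x": 0, "y": -0.09, "z": -0.0512, "az": 0.68}, {"hand": 100, "x": 0, "y": -0.1125, "z": -0.064, "az": 0.85}, {"hand": 100, "x": 0, "y": -0.135, "z": -0.0768, "az": 1.02}, {"hand": 100, "x": 0, "y": -0.1575, "z": -0.0896, "az": 1.19}, {"hand": 100, "x": 0, "y": -0.18, "z": -0.102, "az": 1.36}])

```text
schema error: expected keys hand, x, y, z, ax, ay, az
```

```bash
python3 -c "
from h import *
stat()
plan([(8,.40,-20,.36,-20,0,100),(8,.42,39,.36,39,20,100)])"
```

```text
t 0.4 q [-1.411  0.131  1.488 -0.     1.523 -0.085] r,th,z,phi,tau [ 5.99900e-01 -7.59706e+01  2.37600e-01  1.40277e+01  1.00000e-04] F [-0.1 -0.3 -0.3] open 0.0931 gf 0.0
row 1 fast 77.0 4.3
row 2 fast 75.0 4.3
row 3 fast 72.0 4.3
row 4 fast 69.0 4.3
row 5 fast 66.0 4.3
row 6 fast 64.0 4.3
[{hand: 100, x: 0.07, y: -0.0293, z: -0.0153, ax: -0.0003, ay: 0.0, az: 0.0742}, {hand: 100, x: 0.133, y: -0.0664, z: -0.0306, ax: -0.0003, ay: 0.0, az: 0.1485}, {hand: 100, x: 0.188, y: -0.1099, z: -0.0459, ax: -0.0003, ay: 0.0, az: 0.2227}, {hand: 100, x: 0.2346, y: -0.1585, z: -0.0612, ax: -0.0003, ay: 0.0, az: 0.2969}, {hand: 100, x: 0.2723, y: -0.2108, z: -0.0765, ax: -0.0003, ay: 0.0001, az: 0.3712}, {hand: 100, x: 0.301, y: -0.2655, z: -0.0917, ax: -0.0003, ay: 0.0001, az: 0.4454}, {hand: 100, x: 0.3206, y: -0.3211, z: -0.107, ax: -0.0003, ay: 0.0001, az: 0.5197}, {hand: 100, x: 0.3315, y: -0.3762, z: -0.1223, ax: -0.0003, ay: 0.0001, az: 0.5939}]
[{hand: 100, x: 0.3532, y: -0.4227, z: -0.1221, ax: -0.0104, ay: 0.0429, az: 0.4651}, {hand: 100, x: 0.3685, y: -0.4711, z: -0.1216, ax: -0.015, ay: 0.0865, az: 0.3362}, {hand: 100, x: 0.3774, y: -0.5205, z: -0.1208, ax: -0.0139, ay: 0.1305, az: 0.2074}, {hand: 100, x: 0.3798, y: -0.5699, z: -0.1197, ax: -0.0072, ay: 0.1745, az: 0.0788}, {hand: 100, x: 0.3759, y: -0.6187, z: -0.1183, ax: 0.0051, ay: 0.2181, az: -0.0495}, {hand: 100, x: 0.3659, y: -0.666, z: -0.1165, ax: 0.0231, ay: 0.2611, az: -0.1774}, {hand: 100, x: 0.3501, y: -0.711, z: -0.1145, ax: 0.0466, ay: 0.303, az: -0.3048}, {hand: 100, x: 0.3289, y: -0.7532, z: -0.1121, ax: 0.0758, ay: 0.3434, az: -0.4314}]
```

All keys are required in every row.

carry_out(targets=[{"hand": 100, "x": 0, "y": -0.0225, "z": -0.013, "ax": 0, "ay": 0, "az": 0.17}, {"hand": 100, "x": 0, "y": -0.045, "z": -0.0256, "ax": 0, "ay": 0, "az": 0.34}, {"hand": 100, "x": 0, "y": -0.0675, "z": -0.0384, "ax": 0, "ay": 0, "az": 0.51}, {"hand": 100, "x": 0, "y": -0.09, "z": -0.0512, "ax": 0, "ay": 0, "az": 0.68}, {"hand": 100, "x": 0, "y": -0.1125, "z": -0.064, "ax": 0, "ay": 0, "az": 0.85}, {"hand": 100, "x": 0, "y": -0.135, "z": -0.0768, "ax": 0, "ay": 0, "az": 1.02}, {"hand": 100, "x": 0, "y": -0.1575, "z": -0.0896, "ax": 0, "ay": 0, "az": 1.19}, {"hand": 100, "x": 0, "y": -0.18, "z": -0.102, "ax": 0, "ay": 0, "az": 1.36}])

```text
t: 1.4
tool_pos: [0.1016, -0.4067, 0.5073]
orientation: [2.661, -1.67, 0.001]
force: [0.4, -0.0, 0.3]
opening: 0.0931
gripper_force: 0.0
```

```bash
python3 -c "
from h import *
stat()
plan([(8,.40,-20,.36,-20,0,100),(8,.42,39,.36,39,20,100)])"
```

```text
t 1.4 q [-1.448 -0.388  1.778  0.     1.751  1.243] r,th,z,phi,tau [ 4.19300e-01 -7.59703e+01  3.40300e-01 -6.42182e+01  2.72000e-02] F [ 0.4 -0.   0.3] open 0.0931 gf 0.0
[{hand: 100, x: 0.005, y: -0.0508, z: -0.0025, ax: 0.0002, ay: -0.0001, az: -0.0965}, {hand: 100, x: 0.0037, y: -0.1016, z: -0.0049, ax: 0.0002, ay: -0.0001, az: -0.1929}, {hand: 100, x: -0.0037, y: -0.1515, z: -0.0074, ax: 0.0003, ay: -0.0002, az: -0.2894}, {hand: 100, x: -0.0171, y: -0.1999, z: -0.0099, ax: 0.0003, ay: -0.0002, az: -0.3859}, {hand: 100, x: -0.0362, y: -0.246, z: -0.0124, ax: 0.0003, ay: -0.0003, az: -0.4823}, {hand: 100, x: -0.0606, y: -0.2891, z: -0.0148, ax: 0.0003, ay: -0.0003, az: -0.5788}, {hand: 100, x: -0.09, y: -0.3288, z: -0.0173, ax: 0.0003, ay: -0.0004, az: -0.6753}, {hand: 100, x: -0.1237, y: -0.3643, z: -0.0198, ax: 0.0003, ay: -0.0004, az: -0.7718}]
[{hand: 100, x: -0.1649, y: -0.3951, z: -0.0197, ax: 0.02, ay: 0.0403, az: -0.9003}, {hand: 100, x: -0.2091, y: -0.4199, z: -0.0192, ax: 0.0453, ay: 0.0791, az: -1.0285}, {hand: 100, x: -0.2556, y: -0.4387, z: -0.0184, ax: 0.0762, ay: 0.1156, az: -1.1561}, {hand: 100, x: -0.3036, y: -0.4511, z: -0.0174, ax: 0.1127, ay: 0.1494, az: -1.2831}, {hand: 100, x: -0.3521, y: -0.4572, z: -0.016, ax: 0.1548, ay: 0.1801, az: -1.4093}, {hand: 100, x: -0.4004, y: -0.457, z: -0.0143, ax: 0.2025, ay: 0.2072, az: -1.5344}, {hand: 100, x: -0.4478, y: -0.4507, z: -0.0122, ax: 0.2558, ay: 0.2302, az: -1.6583}, {hand: 100, x: -0.4934, y: -0.4386, z: -0.0099, ax: 0.3146, ay: 0.2486, az: -1.7808}]
```

```bash
sed -i 's/^            lastp,lastM=p,T/            lastp,lastM=p,T\n            if len(out)%8==0: p0,M=p,T/; s/:float(round(v,4))/:float(round(v,3))/' h.py; python3 -c "
from h import *
plan([(8,.40,-20,.37,-20,0,100),(8,.42,39,.37,39,20,100),(4,.5515,39.05,.25,39.05,20,100),(4,.5515,39.05,.12,39.05,20,100)])"
```

```text
[{hand: 100, x: 0.005, y: -0.051, z: -0.004, ax: 0.0, ay: -0.0, az: -0.096}, {hand: 100, x: 0.004, y: -0.102, z: -0.007, ax: 0.0, ay: -0.0, az: -0.193}, {hand: 100, x: -0.004, y: -0.151, z: -0.011, ax: 0.0, ay: -0.0, az: -0.289}, {hand: 100, x: -0.017, y: -0.2, z: -0.015, ax: 0.0, ay: -0.0, az: -0.386}, {hand: 100, x: -0.036, y: -0.246, z: -0.019, ax: 0.0, ay: -0.0, az: -0.482}, {hand: 100, x: -0.061, y: -0.289, z: -0.022, ax: 0.0, ay: -0.0, az: -0.579}, {hand: 100, x: -0.09, y: -0.329, z: -0.026, ax: 0.0, ay: -0.0, az: -0.675}, {hand: 100, x: -0.124, y: -0.364, z: -0.03, ax: 0.0, ay: -0.0, az: -0.772}]
[{hand: 100, x: -0.008, y: -0.051, z: 0.0, ax: 0.003, ay: 0.044, az: -0.129}, {hand: 100, x: -0.022, y: -0.099, z: 0.001, ax: 0.011, ay: 0.087, az: -0.257}, {hand: 100, x: -0.043, y: -0.145, z: 0.001, ax: 0.025, ay: 0.129, az: -0.386}, {hand: 100, x: -0.068, y: -0.188, z: 0.003, ax: 0.045, ay: 0.171, az: -0.514}, {hand: 100, x: -0.099, y: -0.226, z: 0.004, ax: 0.07, ay: 0.211, az: -0.641}, {hand: 100, x: -0.134, y: -0.259, z: 0.006, ax: 0.101, ay: 0.249, az: -0.768}, {hand: 100, x: -0.172, y: -0.288, z: 0.008, ax: 0.138, ay: 0.284, az: -0.894}, {hand: 100, x: -0.213, y: -0.311, z: 0.01, ax: 0.18, ay: 0.318, az: -1.019}]
[{hand: 100, x: 0.021, y: -0.0, z: 0.039, ax: 0.0, ay: -0.0, az: -0.0}, {hand: 100, x: 0.041, y: -0.0, z: 0.079, ax: 0.0, ay: 0.0, az: -0.0}, {hand: 100, x: 0.062, y: -0.0, z: 0.118, ax: 0.0, ay: -0.0, az: -0.001}, {hand: 100, x: 0.083, y: -0.0, z: 0.158, ax: 0.0, ay: 0.0, az: -0.001}, {hand: 100, x: 0.071, y: -0.0, z: 0.188, ax: 0.0, ay: 0.0, az: -0.001}, {hand: 100, x: 0.06, y: -0.0, z: 0.219, ax: 0.0, ay: 0.0, az: -0.001}, {hand: 100, x: 0.049, y: -0.0, z: 0.249, ax: 0.0, ay: 0.0, az: -0.001}, {hand: 100, x: 0.038, y: -0.0, z: 0.28, ax: 0.0, ay: 0.0, az: -0.001}]
```

carry_out(targets=[{"hand": 100, "x": 0.005, "y": -0.051, "z": -0.004, "ax": 0, "ay": 0, "az": -0.096}, {"hand": 100, "x": 0.004, "y": -0.102, "z": -0.007, "ax": 0, "ay": 0, "az": -0.193}, {"hand": 100, "x": -0.004, "y": -0.151, "z": -0.011, "ax": 0, "ay": 0, "az": -0.289}, {"hand": 100, "x": -0.017, "y": -0.2, "z": -0.015, "ax": 0, "ay": 0, "az": -0.386}, {"hand": 100, "x": -0.036, "y": -0.246, "z": -0.019, "ax": 0, "ay": 0, "az": -0.482}, {"hand": 100, "x": -0.061, "y": -0.289, "z": -0.022, "ax": 0, "ay": 0, "az": -0.579}, {"hand": 100, "x": -0.09, "y": -0.329, "z": -0.026, "ax": 0, "ay": 0, "az": -0.675}, {"hand": 100, "x": -0.124, "y": -0.364, "z": -0.03, "ax": 0, "ay": 0, "az": -0.772}])

```text
t: 2.4
tool_pos: [0.3746, -0.1344, 0.5369]
orientation: [-3.096, 0.531, -0.001]
force: [-0.1, 0.8, 0.2]
opening: 0.0927
gripper_force: 0.0
```

carry_out(targets=[{"hand": 100, "x": -0.008, "y": -0.051, "z": 0, "ax": 0.003, "ay": 0.044, "az": -0.129}, {"hand": 100, "x": -0.022, "y": -0.099, "z": 0.001, "ax": 0.011, "ay": 0.087, "az": -0.257}, {"hand": 100, "x": -0.043, "y": -0.145, "z": 0.001, "ax": 0.025, "ay": 0.129, "az": -0.386}, {"hand": 100, "x": -0.068, "y": -0.188, "z": 0.003, "ax": 0.045, "ay": 0.171, "az": -0.514}, {"hand": 100, "x": -0.099, "y": -0.226, "z": 0.004, "ax": 0.07, "ay": 0.211, "az": -0.641}, {"hand": 100, "x": -0.134, "y": -0.259, "z": 0.006, "ax": 0.101, "ay": 0.249, "az": -0.768}, {"hand": 100, "x": -0.172, "y": -0.288, "z": 0.008, "ax": 0.138, "ay": 0.284, "az": -0.894}, {"hand": 100, "x": -0.213, "y": -0.311, "z": 0.01, "ax": 0.18, "ay": 0.318, "az": -1.019}])

```text
t: 3.4
tool_pos: [0.277, 0.2297, 0.5268]
orientation: [-2.806, -1.01, -0.498]
force: [0.2, 0.6, -0.3]
opening: 0.0931
gripper_force: 0.0
```

```bash
python3 -c "
from h import *
stat()
plan([(4,.5515,39.05,.24,39.05,20,100),(4,.5515,39.05,.12,39.05,20,100)])"
```

```text
t 3.4 q [ 0.517 -0.759  2.001  0.06   1.553  1.407] r,th,z,phi,tau [ 0.4174 39.6498  0.37   39.5915 20.141 ] F [ 0.2  0.6 -0.3] open 0.0931 gf 0.0
[{hand: 100, x: 0.02, y: 0.001, z: 0.042, ax: -0.001, ay: -0.001, az: 0.002}, {hand: 100, x: 0.041, y: 0.002, z: 0.084, ax: -0.002, ay: -0.001, az: 0.004}, {hand: 100, x: 0.061, y: 0.004, z: 0.126, ax: -0.002, ay: -0.002, az: 0.007}, {hand: 100, x: 0.082, y: 0.005, z: 0.168, ax: -0.003, ay: -0.002, az: 0.009}, {hand: 100, x: 0.071, y: 0.005, z: 0.196, ax: -0.003, ay: -0.002, az: 0.009}, {hand: 100, x: 0.061, y: 0.005, z: 0.225, ax: -0.003, ay: -0.002, az: 0.009}, {hand: 100, x: 0.051, y: 0.005, z: 0.253, ax: -0.003, ay: -0.002, az: 0.009}, {hand: 100, x: 0.04, y: 0.005, z: 0.281, ax: -0.003, ay: -0.002, az: 0.009}]
```

carry_out(targets=[{"hand": 100, "x": 0.02, "y": 0.001, "z": 0.042, "ax": -0.001, "ay": 0, "az": 0.002}, {"hand": 100, "x": 0.041, "y": 0.002, "z": 0.084, "ax": -0.002, "ay": -0.001, "az": 0.004}, {"hand": 100, "x": 0.061, "y": 0.004, "z": 0.126, "ax": -0.002, "ay": -0.002, "az": 0.007}, {"hand": 100, "x": 0.082, "y": 0.005, "z": 0.168, "ax": -0.003, "ay": -0.002, "az": 0.009}, {"hand": 100, "x": 0.071, "y": 0.005, "z": 0.196, "ax": -0.003, "ay": -0.002, "az": 0.009}, {"hand": 100, "x": 0.061, "y": 0.005, "z": 0.225, "ax": -0.003, "ay": -0.002, "az": 0.009}, {"hand": 100, "x": 0.051, "y": 0.005, "z": 0.253, "ax": -0.003, "ay": -0.002, "az": 0.009}, {"hand": 100, "x": 0.04, "y": 0.005, "z": 0.281, "ax": -0.003, "ay": -0.002, "az": 0.009}])

```text
t: 4.4
tool_pos: [0.3848, 0.3095, 0.2757]
orientation: [-2.816, -0.992, -0.495]
force: [0.8, -0.5, 0.8]
opening: 0.0931
gripper_force: 0.0
```

```bash
python3 -c "
from h import *
stat()
p,_=read_camera('side'); cv2.imwrite('pics/s1.png',cv2.resize(p[60:260,260:460],(600,600),interpolation=3))
plan([(6,.5515,39.05,.046,39.05,20,100),(2,.5515,39.05,.046,39.05,20,100)])"
```

```text
t 4.4 q [ 0.558 -0.233  2.102  0.051  0.927  1.428] r,th,z,phi,tau [ 0.5508 38.8155  0.1187 38.799  19.9379] F [ 0.8 -0.5  0.8] open 0.0931 gf 0.0
[{hand: 100, x: -0.003, y: -0.0, z: 0.011, ax: -0.001, ay: 0.001, az: -0.001}, {hand: 100, x: -0.007, y: -0.001, z: 0.022, ax: -0.0, ay: 0.003, az: -0.001}, {hand: 100, x: -0.01, y: -0.001, z: 0.032, ax: -0.0, ay: 0.004, az: -0.002}, {hand: 100, x: -0.014, y: -0.001, z: 0.043, ax: 0.0, ay: 0.005, az: -0.003}, {hand: 100, x: -0.017, y: -0.002, z: 0.054, ax: 0.0, ay: 0.007, az: -0.004}, {hand: 100, x: -0.02, y: -0.002, z: 0.065, ax: 0.001, ay: 0.008, az: -0.004}, {hand: 100, x: -0.02, y: -0.002, z: 0.065, ax: 0.001, ay: 0.008, az: -0.004}, {hand: 100, x: -0.02, y: -0.002, z: 0.065, ax: 0.001, ay: 0.008, az: -0.004}]
```

View pics/s1.png

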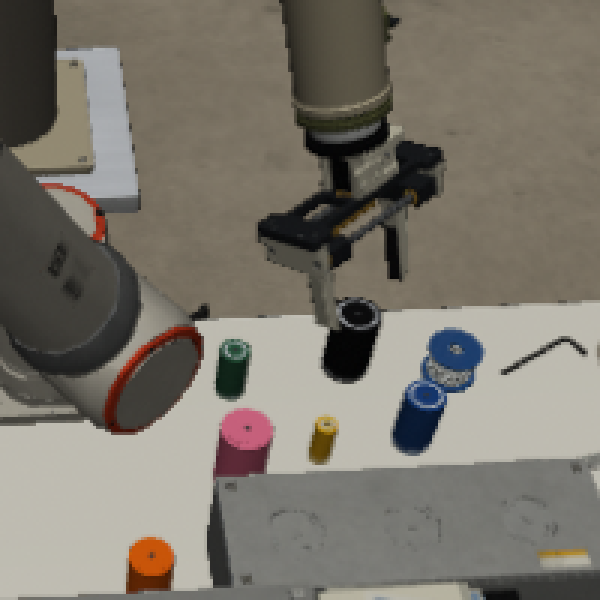

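The picture shows the fingers (332,323 and 397,275) straddling black (355,315). The grey arm's shoulder is close to green and yellow, so I'll pick those two with a different lean. Descending on black now.

carry_out(targets=[{"hand": 100, "x": -0.003, "y": 0, "z": 0.011, "ax": -0.001, "ay": 0.001, "az": -0.001}, {"hand": 100, "x": -0.007, "y": -0.001, "z": 0.022, "ax": 0, "ay": 0.003, "az": -0.001}, {"hand": 100, "x": -0.01, "y": -0.001, "z": 0.032, "ax": 0, "ay": 0.004, "az": -0.002}, {"hand": 100, "x": -0.014, "y": -0.001, "z": 0.043, "ax": 0, "ay": 0.005, "az": -0.003}, {"hand": 100, "x": -0.017, "y": -0.002, "z": 0.054, "ax": 0, "ay": 0.007, "az": -0.004}, {"hand": 100, "x": -0.02, "y": -0.002, "z": 0.065, "ax": 0.001, "ay": 0.008, "az": -0.004}, {"hand": 100, "x": -0.02, "y": -0.002, "z": 0.065, "ax": 0.001, "ay": 0.008, "az": -0.004}, {"hand": 100, "x": -0.02, "y": -0.002, "z": 0.065, "ax": 0.001, "ay": 0.008, "az": -0.004}])

```text
t: 5.45
tool_pos: [0.3863, 0.3133, 0.2087]
orientation: [-2.81, -0.996, -0.505]
force: [-0.2, 0.0, -0.3]
opening: 0.0929
gripper_force: 0.0
```

```bash
python3 -c "
from h import *
stat();_,M,g=now(); print(g.round(4), (M.T@(np.array([.4283,.3474,g[2]])-g)).round(4))"
```

```text
t 5.45 q [ 0.562 -0.118  2.14   0.059  0.767  1.416] r,th,z,phi,tau [ 0.5556 39.0389  0.0522 39.0374 20.3862] F [-0.2  0.  -0.3] open 0.0929 gf 0.0
[0.4315 0.3499 0.0522] [-0.0039 -0.0001 -0.0014]
```

carry_out(targets=[{"hand": 55, "x": 0, "y": 0, "z": 0, "ax": 0, "ay": 0, "az": 0}, {"hand": 45, "x": 0, "y": 0, "z": 0, "ax": 0, "ay": 0, "az": 0}, {"hand": 40, "x": 0, "y": 0, "z": 0, "ax": 0, "ay": 0, "az": 0}, {"hand": 40, "x": 0, "y": 0, "z": 0, "ax": 0, "ay": 0, "az": 0}, {"hand": 40, "x": 0, "y": 0, "z": 0, "ax": 0, "ay": 0, "az": 0}, {"hand": 40, "x": 0, "y": 0, "z": 0, "ax": 0, "ay": 0, "az": 0}], newtons=25)

```text
t: 6.2
tool_pos: [0.3862, 0.3132, 0.2085]
orientation: [-2.81, -0.996, -0.505]
force: [-1.5, -0.5, -0.1]
opening: 0.0487
gripper_force: 25.0
```

```bash
python3 -c "
from h import *
stat();_,M,g=now(); print(g.round(4))
plan([(8,.42,28,.36,39,20,40),(8,.42,-16,.37,42,20,40)])"
```

```text
t 6.2 q [ 0.562 -0.118  2.14   0.059  0.767  1.416] r,th,z,phi,tau [ 0.5554 39.0438  0.052  39.0433 20.3746] F [-1.5 -0.5 -0.1] open 0.0487 gf 25.0
[0.4314 0.3499 0.052 ]
[{hand: 40, x: -0.002, y: 0.013, z: -0.042, ax: 0.0, ay: -0.001, az: 0.0}, {hand: 40, x: -0.005, y: 0.025, z: -0.084, ax: 0.0, ay: -0.002, az: 0.0}, {hand: 40, x: -0.008, y: 0.036, z: -0.126, ax: 0.0, ay: -0.002, az: 0.0}, {hand: 40, x: -0.011, y: 0.047, z: -0.169, ax: 0.0, ay: -0.003, az: 0.0}, {hand: 40, x: -0.015, y: 0.057, z: -0.211, ax: -0.0, ay: -0.004, az: 0.0}, {hand: 40, x: -0.018, y: 0.065, z: -0.254, ax: -0.0, ay: -0.005, az: 0.001}, {hand: 40, x: -0.022, y: 0.073, z: -0.296, ax: -0.0, ay: -0.006, az: 0.001}, {hand: 40, x: -0.026, y: 0.08, z: -0.339, ax: -0.0, ay: -0.007, az: 0.001}]
[{hand: 40, x: -0.009, y: 0.04, z: -0.004, ax: 0.002, ay: 0.0, az: -0.006}, {hand: 40, x: -0.021, y: 0.078, z: -0.01, ax: 0.004, ay: -0.0, az: -0.012}, {hand: 40, x: -0.036, y: 0.115, z: -0.017, ax: 0.007, ay: 0.0, az: -0.018}, {hand: 40, x: -0.055, y: 0.15, z: -0.025, ax: 0.009, ay: 0.0, az: -0.025}, {hand: 40, x: -0.076, y: 0.183, z: -0.034, ax: 0.011, ay: 0.0, az: -0.031}, {hand: 40, x: -0.101, y: 0.214, z: -0.045, ax: 0.013, ay: 0.0, az: -0.037}, {hand: 40, x: -0.128, y: 0.242, z: -0.056, ax: 0.016, ay: 0.0, az: -0.043}, {hand: 40, x: -0.158, y: 0.267, z: -0.068, ax: 0.018, ay: 0.0, az: -0.049}]
```

carry_out(targets=[{"hand": 40, "x": -0.002, "y": 0.013, "z": -0.042, "ax": 0, "ay": 0, "az": 0}, {"hand": 40, "x": -0.005, "y": 0.025, "z": -0.084, "ax": 0, "ay": 0, "az": 0}, {"hand": 40, "x": -0.008, "y": 0.036, "z": -0.126, "ax": 0, "ay": 0, "az": 0}, {"hand": 40, "x": -0.011, "y": 0.047, "z": -0.169, "ax": 0, "ay": 0, "az": 0}, {"hand": 40, "x": -0.015, "y": 0.057, "z": -0.211, "ax": 0, "ay": 0, "az": 0}, {"hand": 40, "x": -0.018, "y": 0.065, "z": -0.254, "ax": 0, "ay": 0, "az": 0}, {"hand": 40, "x": -0.022, "y": 0.073, "z": -0.296, "ax": 0, "ay": 0, "az": 0}, {"hand": 40, "x": -0.026, "y": 0.08, "z": -0.339, "ax": 0, "ay": 0, "az": 0}])

```text
t: 7.2
tool_pos: [0.3253, 0.1608, 0.5177]
orientation: [-2.81, -0.996, -0.503]
force: [1.2, -0.1, -3.3]
opening: 0.0491
gripper_force: 25.0
```

carry_out(targets=[{"hand": 40, "x": -0.009, "y": 0.04, "z": -0.004, "ax": 0.002, "ay": 0, "az": -0.006}, {"hand": 40, "x": -0.021, "y": 0.078, "z": -0.01, "ax": 0.004, "ay": 0, "az": -0.012}, {"hand": 40, "x": -0.036, "y": 0.115, "z": -0.017, "ax": 0.007, "ay": 0, "az": -0.018}, {"hand": 40, "x": -0.055, "y": 0.15, "z": -0.025, "ax": 0.009, "ay": 0, "az": -0.025}, {"hand": 40, "x": -0.076, "y": 0.183, "z": -0.034, "ax": 0.011, "ay": 0, "az": -0.031}, {"hand": 40, "x": -0.101, "y": 0.214, "z": -0.045, "ax": 0.013, "ay": 0, "az": -0.037}, {"hand": 40, "x": -0.128, "y": 0.242, "z": -0.056, "ax": 0.016, "ay": 0, "az": -0.043}, {"hand": 40, "x": -0.158, "y": 0.267, "z": -0.068, "ax": 0.018, "ay": 0, "az": -0.049}])

```text
t: 8.2
tool_pos: [0.3602, -0.1556, 0.5253]
orientation: [-2.775, -1.066, -0.498]
force: [0.8, -0.9, -3.5]
opening: 0.0487
gripper_force: 25.0
```

```bash
cat >> h.py <<'E'
def cyl(seat,phi_lean,off): # grasp r,theta for seat with piece offset off along lean azimuth (piece = grasp - off)
    p=np.array(seat)+off*np.array([np.cos(phi_lean*D2),np.sin(phi_lean*D2)])
    return float(np.hypot(*p)),float(np.arctan2(p[1],p[0])/D2)
E
python3 -c "
from h import *
stat()
r,t=cyl((.5163,-.1077),45,.0036); print(r,t)
plan([(3,.44,t,.30,45,20.4,40),(4,r,t,.15,45,20.4,40),(1,r,t,.15,45,20.4,40)])"
```

```text
t 8.2 q [-0.711 -0.529  1.867  0.358  1.747  0.2  ] r,th,z,phi,tau [  0.4198 -16.1256   0.3687  42.002   20.3483] F [ 0.8 -0.9 -3.5] open 0.0487 gf 25.0
0.5293941741100938 -11.456950541585027
[{hand: 40, x: 0.004, y: 0.0, z: 0.026, ax: 0.005, ay: 0.0, az: -0.016}, {hand: 40, x: 0.009, y: 0.0, z: 0.052, ax: 0.011, ay: 0.001, az: -0.033}, {hand: 40, x: 0.014, y: -0.0, z: 0.078, ax: 0.017, ay: 0.001, az: -0.049}, {hand: 40, x: 0.013, y: 0.018, z: 0.118, ax: 0.017, ay: 0.001, az: -0.049}, {hand: 40, x: 0.013, y: 0.036, z: 0.158, ax: 0.017, ay: 0.001, az: -0.049}, {hand: 40, x: 0.012, y: 0.054, z: 0.198, ax: 0.017, ay: 0.001, az: -0.049}, {hand: 40, x: 0.012, y: 0.072, z: 0.238, ax: 0.017, ay: 0.001, az: -0.049}, {hand: 40, x: 0.012, y: 0.072, z: 0.238, ax: 0.017, ay: 0.001, az: -0.049}]
```

carry_out(targets=[{"hand": 40, "x": 0.004, "y": 0, "z": 0.026, "ax": 0.005, "ay": 0, "az": -0.016}, {"hand": 40, "x": 0.009, "y": 0, "z": 0.052, "ax": 0.011, "ay": 0.001, "az": -0.033}, {"hand": 40, "x": 0.014, "y": 0, "z": 0.078, "ax": 0.017, "ay": 0.001, "az": -0.049}, {"hand": 40, "x": 0.013, "y": 0.018, "z": 0.118, "ax": 0.017, "ay": 0.001, "az": -0.049}, {"hand": 40, "x": 0.013, "y": 0.036, "z": 0.158, "ax": 0.017, "ay": 0.001, "az": -0.049}, {"hand": 40, "x": 0.012, "y": 0.054, "z": 0.198, "ax": 0.017, "ay": 0.001, "az": -0.049}, {"hand": 40, "x": 0.012, "y": 0.072, "z": 0.238, "ax": 0.017, "ay": 0.001, "az": -0.049}, {"hand": 40, "x": 0.012, "y": 0.072, "z": 0.238, "ax": 0.017, "ay": 0.001, "az": -0.049}])

```text
t: 9.2
tool_pos: [0.4779, -0.1439, 0.3021]
orientation: [-2.736, -1.132, -0.485]
force: [-0.5, 0.3, -2.4]
opening: 0.0485
gripper_force: 25.0
```

```bash
python3 -c "
from h import *
stat()
p,_=read_camera('side'); cv2.imwrite('pics/s2.png',cv2.resize(p[60:260,100:300],(600,600),interpolation=3))
r,t=cyl((.5163,-.1077),45,.0036)
plan([(4,r,t,.069,45,20.4,40),(2,r,t,.069,45,20.4,40)])"
```

```text
t 9.2 q [-0.526 -0.133  1.965  0.363  1.244  0.153] r,th,z,phi,tau [  0.5279 -11.1637   0.1454  44.881   20.2559] F [-0.5  0.3 -2.4] open 0.0485 gf 25.0
[{hand: 40, x: -0.007, y: -0.0, z: 0.018, ax: -0.004, ay: 0.0, az: -0.0}, {hand: 40, x: -0.015, y: 0.0, z: 0.037, ax: -0.004, ay: 0.001, az: -0.0}, {hand: 40, x: -0.022, y: 0.001, z: 0.055, ax: -0.004, ay: 0.001, az: -0.001}, {hand: 40, x: -0.029, y: 0.002, z: 0.074, ax: -0.004, ay: 0.001, az: -0.001}, {hand: 40, x: -0.029, y: 0.002, z: 0.074, ax: -0.004, ay: 0.001, az: -0.001}, {hand: 40, x: -0.029, y: 0.002, z: 0.074, ax: -0.004, ay: 0.001, az: -0.001}]
```

View pics/s2.png

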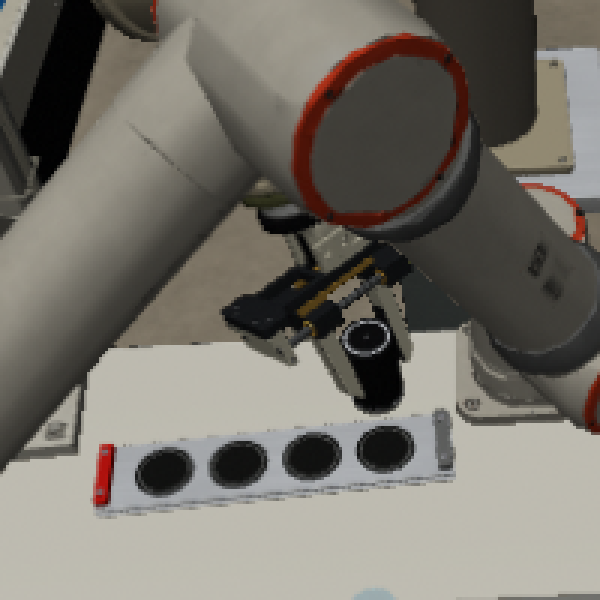

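The black piece (375,370) is held upright just behind and above its seat (385,448). The path is clear of the grey elbow, so I'll descend.

carry_out(targets=[{"hand": 40, "x": -0.007, "y": 0, "z": 0.018, "ax": -0.004, "ay": 0, "az": 0}, {"hand": 40, "x": -0.015, "y": 0, "z": 0.037, "ax": -0.004, "ay": 0.001, "az": 0}, {"hand": 40, "x": -0.022, "y": 0.001, "z": 0.055, "ax": -0.004, "ay": 0.001, "az": -0.001}, {"hand": 40, "x": -0.029, "y": 0.002, "z": 0.074, "ax": -0.004, "ay": 0.001, "az": -0.001}, {"hand": 40, "x": -0.029, "y": 0.002, "z": 0.074, "ax": -0.004, "ay": 0.001, "az": -0.001}, {"hand": 40, "x": -0.029, "y": 0.002, "z": 0.074, "ax": -0.004, "ay": 0.001, "az": -0.001}])

```text
t: 10.0
tool_pos: [0.4797, -0.1474, 0.2288]
orientation: [-2.743, -1.137, -0.5]
force: [0.4, 0.0, -3.4]
opening: 0.0487
gripper_force: 25.0
```

```bash
python3 -c "
from h import *
stat()
r,t=cyl((.5163,-.1077),45,.0036);print(r,t)
p,_=read_camera('side'); cv2.imwrite('pics/s3.png',cv2.resize(p[130:230,180:280],(600,600),interpolation=3))
plan([(3,r,t,.0635,45,20.4,40),(2,r,t,.0635,45,20.4,40)])"
```

```text
t 10.0 q [-0.531 -0.032  2.016  0.391  1.089  0.083] r,th,z,phi,tau [  0.5327 -11.5615   0.0723  45.1055  20.5142] F [ 0.4  0.  -3.4] open 0.0487 gf 25.0
0.5293941741100938 -11.456950541585027
[{hand: 40, x: -0.001, y: 0.0, z: 0.003, ax: 0.008, ay: -0.001, az: 0.001}, {hand: 40, x: -0.003, y: -0.001, z: 0.005, ax: 0.007, ay: -0.001, az: 0.001}, {hand: 40, x: -0.004, y: -0.002, z: 0.008, ax: 0.007, ay: -0.002, az: 0.002}, {hand: 40, x: -0.004, y: -0.002, z: 0.008, ax: 0.007, ay: -0.002, az: 0.002}, {hand: 40, x: -0.004, y: -0.002, z: 0.008, ax: 0.007, ay: -0.002, az: 0.002}]
```

View pics/s3.png

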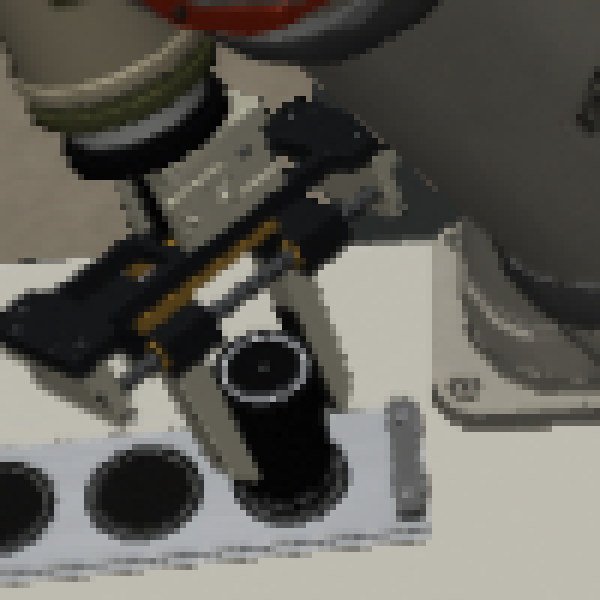

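The top ring is centred at (265,367) in the crop, which is side pixel (223.8,190.7). I'll use it to check the piece's actual offset.

```bash
python3 -c "
from h import *
_,M,g=now()
print(g, ray('side',[(223.75,190.75)],.0993), g-.0036*np.array([.707,.707,0]))"
```

```text
[ 0.52212757 -0.10689654  0.07263046] [[ 0.51816804 -0.10839428  0.0993    ]] [ 0.51958237 -0.10944174  0.07263046]
```

carry_out(targets=[{"hand": 40, "x": -0.002, "y": -0.001, "z": 0.004, "ax": 0.004, "ay": -0.001, "az": 0.001}, {"hand": 40, "x": -0.004, "y": -0.002, "z": 0.008, "ax": 0.004, "ay": -0.002, "az": 0.002}, {"hand": 40, "x": -0.004, "y": -0.002, "z": 0.008, "ax": 0.004, "ay": -0.002, "az": 0.002}, {"hand": 40, "x": -0.004, "y": -0.002, "z": 0.008, "ax": 0.004, "ay": -0.002, "az": 0.002}, {"hand": 40, "x": -0.004, "y": -0.002, "z": 0.008, "ax": 0.004, "ay": -0.002, "az": 0.002}])

```text
t: 10.68
tool_pos: [0.4778, -0.1467, 0.2201]
orientation: [-2.742, -1.135, -0.495]
force: [-4.2, -0.3, 8.2]
opening: 0.0485
gripper_force: 25.0
```

```bash
python3 -c "
from h import *
stat();_,M,g=now(); print(g-.0036*np.array([.707,.707,0]))
"
```

```text
t 10.68 q [-0.531 -0.021  2.024  0.393  1.076  0.077] r,th,z,phi,tau [  0.5301 -11.5145   0.0636  45.0136  20.4234] F [-4.2 -0.3  8.2] open 0.0485 gf 25.0
[ 0.51683739 -0.10835132  0.06362659]
```

```bash
python3 -c "
from h import *
g=cyl((.451,.2227),-30,0); print(g)
plan([(3,None,None,None,None,None,68),(2,None,None,.125,None,None,68),(3,.44,-14,.25,45,20,68),(3,.42,-8,.34,70,10,68),(9,.42,24,.34,150,-20,68),(4,g[0],g[1],.20,150,-20,68)])"
```

```text
(0.5029873656464942, 26.27977180141334)
[{hand: 68, x: -0.0, y: 0.0, z: 0.0, ax: 0.003, ay: 0.0, az: 0.0}, {hand: 68, x: -0.0, y: 0.0, z: 0.0, ax: 0.003, ay: 0.0, az: 0.0}, {hand: 68, x: -0.0, y: 0.0, z: 0.0, ax: 0.003, ay: 0.0, az: 0.0}, {hand: 68, x: 0.011, y: 0.001, z: -0.029, ax: 0.003, ay: 0.0, az: 0.0}, {hand: 68, x: 0.021, y: 0.001, z: -0.058, ax: 0.003, ay: 0.0, az: 0.0}, {hand: 68, x: 0.015, y: -0.02, z: -0.105, ax: 0.003, ay: -0.002, az: 0.0}, {hand: 68, x: 0.01, y: -0.042, z: -0.151, ax: 0.003, ay: -0.005, az: 0.0}, {hand: 68, x: 0.005, y: -0.064, z: -0.198, ax: 0.003, ay: -0.007, az: 0.0}]
[{hand: 68, x: 0.029, y: -0.007, z: -0.025, ax: 0.046, ay: -0.058, az: -0.138}, {hand: 68, x: 0.058, y: -0.017, z: -0.049, ax: 0.083, ay: -0.116, az: -0.279}, {hand: 68, x: 0.087, y: -0.029, z: -0.072, ax: 0.113, ay: -0.172, az: -0.422}, {hand: 68, x: 0.116, y: -0.047, z: -0.063, ax: 0.137, ay: -0.226, az: -0.577}, {hand: 68, x: 0.143, y: -0.069, z: -0.054, ax: 0.151, ay: -0.277, az: -0.734}, {hand: 68, x: 0.167, y: -0.094, z: -0.046, ax: 0.157, ay: -0.325, az: -0.892}, {hand: 68, x: 0.187, y: -0.123, z: -0.038, ax: 0.154, ay: -0.368, az: -1.052}, {hand: 68, x: 0.203, y: -0.153, z: -0.031, ax: 0.142, ay: -0.407, az: -1.214}]
[{hand: 68, x: 0.035, y: 0.001, z: -0.003, ax: -0.022, ay: -0.058, az: -0.154}, {hand: 68, x: 0.068, y: -0.002, z: -0.005, ax: -0.054, ay: -0.115, az: -0.306}, {hand: 68, x: 0.1, y: -0.009, z: -0.006, ax: -0.094, ay: -0.171, az: -0.456}, {hand: 68, x: 0.13, y: -0.02, z: -0.006, ax: -0.143, ay: -0.225, az: -0.605}, {hand: 68, x: 0.139, y: 0.001, z: 0.028, ax: -0.143, ay: -0.225, az: -0.605}, {hand: 68, x: 0.147, y: 0.022, z: 0.062, ax: -0.143, ay: -0.225, az: -0.605}, {hand: 68, x: 0.156, y: 0.043, z: 0.096, ax: -0.143, ay: -0.225, az: -0.605}, {hand: 68, x: 0.166, y: 0.063, z: 0.131, ax: -0.143, ay: -0.225, az: -0.605}]
```

carry_out(targets=[{"hand": 68, "x": 0, "y": 0, "z": 0, "ax": 0, "ay": 0, "az": 0}, {"hand": 68, "x": 0, "y": 0, "z": 0, "ax": 0, "ay": 0, "az": 0}, {"hand": 68, "x": 0, "y": 0, "z": 0, "ax": 0, "ay": 0, "az": 0}, {"hand": 68, "x": 0.011, "y": 0.001, "z": -0.029, "ax": 0, "ay": 0, "az": 0}, {"hand": 68, "x": 0.021, "y": 0.001, "z": -0.058, "ax": 0, "ay": 0, "az": 0}, {"hand": 68, "x": 0.015, "y": -0.02, "z": -0.105, "ax": 0.003, "ay": -0.002, "az": 0}, {"hand": 68, "x": 0.01, "y": -0.042, "z": -0.151, "ax": 0.003, "ay": -0.005, "az": 0}, {"hand": 68, "x": 0.005, "y": -0.064, "z": -0.198, "ax": 0.003, "ay": -0.007, "az": 0}])

```text
t: 11.68
tool_pos: [0.3855, -0.1461, 0.4072]
orientation: [-2.743, -1.136, -0.482]
force: [1.0, -1.1, -0.0]
opening: 0.0631
gripper_force: 0.0
```

```bash
python3 -c "
from h import *
stat()
g=cyl((.451,.2227),-30,0); print(g)
p,_=read_camera('side'); cv2.imwrite('pics/s4.png',cv2.resize(p[60:260,100:300],(600,600),interpolation=3))
plan([(4,.43,-8,.38,75,10,68),(10,.43,24,.38,150,-20,68),(5,g[0],g[1],.18,150,-20,68),(3,g[0],g[1],.15,150,-20,68)])"
```

```text
t 11.68 q [-0.647 -0.468  2.037  0.345  1.527  0.131] r,th,z,phi,tau [  0.4385 -13.9329   0.2502  44.98    19.9587] F [ 1.  -1.1 -0. ] open 0.0631 gf 0.0
(0.5029873656464942, 26.27977180141334)
[{hand: 68, x: 0.026, y: -0.0, z: -0.026, ax: 0.047, ay: -0.043, az: -0.123}, {hand: 68, x: 0.053, y: -0.004, z: -0.051, ax: 0.084, ay: -0.086, az: -0.249}, {hand: 68, x: 0.08, y: -0.009, z: -0.076, ax: 0.115, ay: -0.128, az: -0.376}, {hand: 68, x: 0.106, y: -0.017, z: -0.101, ax: 0.14, ay: -0.169, az: -0.504}, {hand: 68, x: 0.133, y: -0.034, z: -0.093, ax: 0.158, ay: -0.217, az: -0.636}, {hand: 68, x: 0.157, y: -0.054, z: -0.085, ax: 0.168, ay: -0.263, az: -0.769}, {hand: 68, x: 0.18, y: -0.077, z: -0.077, ax: 0.172, ay: -0.306, az: -0.903}, {hand: 68, x: 0.199, y: -0.102, z: -0.07, ax: 0.169, ay: -0.345, az: -1.038}]
[{hand: 68, x: 0.032, y: 0.002, z: -0.001, ax: -0.008, ay: -0.052, az: -0.131}, {hand: 68, x: 0.064, y: -0.0, z: -0.001, ax: -0.023, ay: -0.104, az: -0.261}, {hand: 68, x: 0.095, y: -0.005, z: -0.0, ax: -0.045, ay: -0.155, az: -0.391}, {hand: 68, x: 0.125, y: -0.014, z: 0.001, ax: -0.073, ay: -0.205, az: -0.519}, {hand: 68, x: 0.153, y: -0.025, z: 0.002, ax: -0.108, ay: -0.252, az: -0.647}, {hand: 68, x: 0.178, y: -0.039, z: 0.004, ax: -0.15, ay: -0.298, az: -0.774}, {hand: 68, x: 0.185, y: -0.025, z: 0.044, ax: -0.15, ay: -0.298, az: -0.774}, {hand: 68, x: 0.193, y: -0.011, z: 0.083, ax: -0.15, ay: -0.298, az: -0.774}]
[{hand: 68, x: 0.009, y: 0.014, z: 0.039, ax: 0.0, ay: 0.0, az: 0.0}, {hand: 68, x: 0.018, y: 0.028, z: 0.079, ax: 0.0, ay: 0.0, az: 0.0}, {hand: 68, x: 0.027, y: 0.043, z: 0.118, ax: 0.0, ay: 0.0, az: 0.0}, {hand: 68, x: 0.03, y: 0.043, z: 0.127, ax: 0.0, ay: 0.0, az: 0.0}, {hand: 68, x: 0.034, y: 0.043, z: 0.137, ax: 0.0, ay: 0.0, az: 0.0}, {hand: 68, x: 0.037, y: 0.043, z: 0.146, ax: 0.0, ay: 0.0, az: 0.0}]
```

View pics/s4.png

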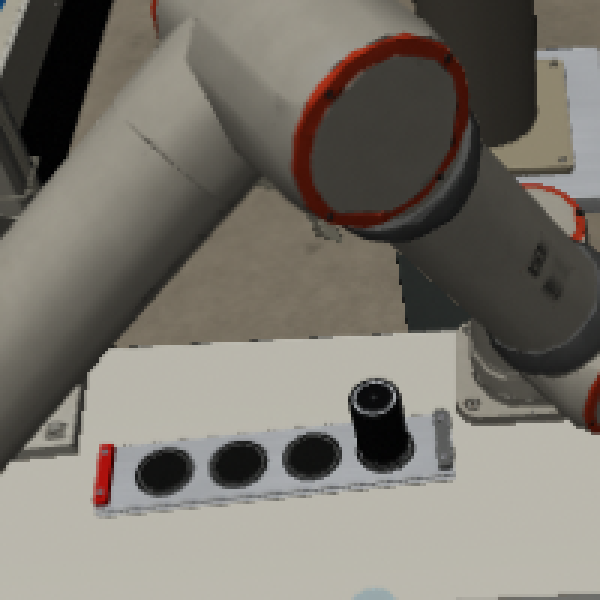

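Black stands upright, centred on the seat by the grey stop (base at about (385,445)). On to green.

carry_out(targets=[{"hand": 68, "x": 0.026, "y": 0, "z": -0.026, "ax": 0.047, "ay": -0.043, "az": -0.123}, {"hand": 68, "x": 0.053, "y": -0.004, "z": -0.051, "ax": 0.084, "ay": -0.086, "az": -0.249}, {"hand": 68, "x": 0.08, "y": -0.009, "z": -0.076, "ax": 0.115, "ay": -0.128, "az": -0.376}, {"hand": 68, "x": 0.106, "y": -0.017, "z": -0.101, "ax": 0.14, "ay": -0.169, "az": -0.504}, {"hand": 68, "x": 0.133, "y": -0.034, "z": -0.093, "ax": 0.158, "ay": -0.217, "az": -0.636}, {"hand": 68, "x": 0.157, "y": -0.054, "z": -0.085, "ax": 0.168, "ay": -0.263, "az": -0.769}, {"hand": 68, "x": 0.18, "y": -0.077, "z": -0.077, "ax": 0.172, "ay": -0.306, "az": -0.903}, {"hand": 68, "x": 0.199, "y": -0.102, "z": -0.07, "ax": 0.169, "ay": -0.345, "az": -1.038}])

```text
t: 12.72
tool_pos: [0.43, 0.0421, 0.5397]
orientation: [1.895, 2.478, -0.034]
force: [0.3, 0.3, 0.2]
opening: 0.0635
gripper_force: 0.0
```

carry_out(targets=[{"hand": 68, "x": 0.032, "y": 0.002, "z": -0.001, "ax": -0.008, "ay": -0.052, "az": -0.131}, {"hand": 68, "x": 0.064, "y": 0, "z": -0.001, "ax": -0.023, "ay": -0.104, "az": -0.261}, {"hand": 68, "x": 0.095, "y": -0.005, "z": 0, "ax": -0.045, "ay": -0.155, "az": -0.391}, {"hand": 68, "x": 0.125, "y": -0.014, "z": 0.001, "ax": -0.073, "ay": -0.205, "az": -0.519}, {"hand": 68, "x": 0.153, "y": -0.025, "z": 0.002, "ax": -0.108, "ay": -0.252, "az": -0.647}, {"hand": 68, "x": 0.178, "y": -0.039, "z": 0.004, "ax": -0.15, "ay": -0.298, "az": -0.774}, {"hand": 68, "x": 0.178, "y": -0.039, "z": 0.004, "ax": -0.15, "ay": -0.298, "az": -0.774}, {"hand": 68, "x": 0.178, "y": -0.039, "z": 0.004, "ax": -0.15, "ay": -0.298, "az": -0.774}])

```text
t: 13.72
tool_pos: [0.3466, 0.2025, 0.531]
orientation: [0.732, 2.712, -0.124]
force: [-0.9, -0.1, -0.2]
opening: 0.0634
gripper_force: 0.0
```

```bash
python3 -c "
from h import *
stat()
g=cyl((.451,.2227),-30,0)
plan([(5,g[0],g[1],.16,150,-20,68),(3,g[0],g[1],.11,150,-20,68)])"
```

```text
t 13.72 q [ 0.541 -0.515  1.846 -0.298  1.637 -0.549] r,th,z,phi,tau [  0.4319  23.836    0.3737 149.7877 -19.5857] F [-0.9 -0.1 -0.2] open 0.0634 gf 0.0
[{hand: 68, x: 0.01, y: 0.014, z: 0.042, ax: 0.001, ay: -0.001, az: -0.001}, {hand: 68, x: 0.019, y: 0.028, z: 0.084, ax: 0.001, ay: -0.003, az: -0.001}, {hand: 68, x: 0.029, y: 0.041, z: 0.126, ax: 0.001, ay: -0.004, az: -0.002}, {hand: 68, x: 0.04, y: 0.055, z: 0.168, ax: 0.0, ay: -0.006, az: -0.003}, {hand: 68, x: 0.05, y: 0.069, z: 0.21, ax: 0.0, ay: -0.007, az: -0.003}, {hand: 68, x: 0.056, y: 0.069, z: 0.225, ax: 0.0, ay: -0.007, az: -0.003}, {hand: 68, x: 0.061, y: 0.069, z: 0.241, ax: 0.0, ay: -0.007, az: -0.003}, {hand: 68, x: 0.067, y: 0.069, z: 0.257, ax: 0.0, ay: -0.007, az: -0.003}]
```

carry_out(targets=[{"hand": 68, "x": 0.01, "y": 0.014, "z": 0.042, "ax": 0.001, "ay": -0.001, "az": 0}, {"hand": 68, "x": 0.019, "y": 0.028, "z": 0.084, "ax": 0.001, "ay": -0.003, "az": -0.001}, {"hand": 68, "x": 0.029, "y": 0.041, "z": 0.126, "ax": 0.001, "ay": -0.004, "az": -0.002}, {"hand": 68, "x": 0.04, "y": 0.055, "z": 0.168, "ax": 0, "ay": -0.006, "az": -0.003}, {"hand": 68, "x": 0.05, "y": 0.069, "z": 0.21, "ax": 0, "ay": -0.007, "az": -0.003}, {"hand": 68, "x": 0.067, "y": 0.069, "z": 0.257, "ax": 0, "ay": -0.007, "az": -0.003}, {"hand": 68, "x": 0.067, "y": 0.069, "z": 0.257, "ax": 0, "ay": -0.007, "az": -0.003}, {"hand": 68, "x": 0.067, "y": 0.069, "z": 0.257, "ax": 0, "ay": -0.007, "az": -0.003}])

```text
t: 14.72
tool_pos: [0.4023, 0.2508, 0.2682]
orientation: [0.726, 2.705, -0.127]
force: [0.7, -0.1, 0.5]
opening: 0.0632
gripper_force: 0.0
```

```bash
python3 -c "
from h import *
stat()
g=cyl((.451,.2227),-30,0)
p,_=read_camera('side'); cv2.imwrite('pics/s5.png',cv2.resize(p[100:220,270:390],(600,600),interpolation=3))
plan([(4,g[0],g[1],.044,150,-20,68)])"
```

```text
t 14.72 q [ 0.572 -0.167  2.061 -0.348  1.107 -0.339] r,th,z,phi,tau [ 5.036000e-01  2.619170e+01  1.113000e-01  1.499458e+02 -2.005630e+01] F [ 0.7 -0.1  0.5] open 0.0632 gf 0.0
[{hand: 68, x: 0.006, y: 0.0, z: 0.016, ax: 0.003, ay: 0.0, az: -0.0}, {hand: 68, x: 0.012, y: -0.0, z: 0.032, ax: 0.003, ay: 0.001, az: -0.001}, {hand: 68, x: 0.018, y: -0.0, z: 0.048, ax: 0.003, ay: 0.001, az: -0.001}, {hand: 68, x: 0.024, y: -0.001, z: 0.064, ax: 0.003, ay: 0.002, az: -0.001}]
```

View pics/s5.png

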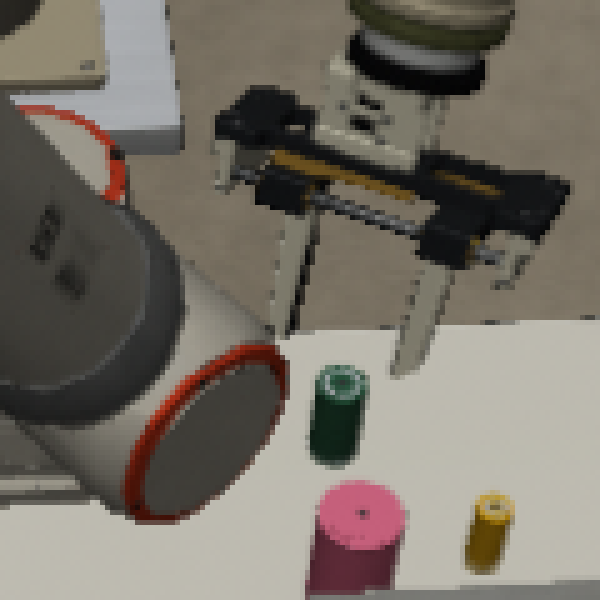

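The fingers (285,330 and 405,370) straddle green (340,415) and clear the grey joint. I'll descend and close.

carry_out(targets=[{"hand": 68, "x": 0.006, "y": 0, "z": 0.016, "ax": 0.001, "ay": 0, "az": 0}, {"hand": 68, "x": 0.012, "y": 0, "z": 0.032, "ax": 0.002, "ay": 0.001, "az": -0.001}, {"hand": 68, "x": 0.018, "y": 0, "z": 0.048, "ax": 0.003, "ay": 0.001, "az": -0.001}, {"hand": 68, "x": 0.024, "y": -0.001, "z": 0.064, "ax": 0.003, "ay": 0.002, "az": -0.001}, {"hand": 68, "x": 0.024, "y": -0.001, "z": 0.064, "ax": 0.003, "ay": 0.002, "az": -0.001}, {"hand": 68, "x": 0.024, "y": -0.001, "z": 0.064, "ax": 0.003, "ay": 0.002, "az": -0.001}])

```text
t: 15.52
tool_pos: [0.4002, 0.2506, 0.1982]
orientation: [0.723, 2.709, -0.131]
force: [0.1, 0.2, 0.2]
opening: 0.0631
gripper_force: 0.0
```

```bash
python3 -c "
from h import *
stat();_,M,g=now(); print(g.round(4), (M.T@(np.array([.451,.2227,g[2]])-g)).round(4))"
```

```text
t 15.53 q [ 0.574 -0.056  2.103 -0.378  0.968 -0.278] r,th,z,phi,tau [ 5.01100e-01  2.62805e+01  4.12000e-02  1.50141e+02 -1.99044e+01] F [0.1 0.2 0.2] open 0.0631 gf 0.0
[0.4493 0.2219 0.0412] [-0.001   0.0016  0.0004]
```

carry_out(targets=[{"hand": 40, "x": 0, "y": 0, "z": 0, "ax": 0, "ay": 0, "az": 0}, {"hand": 30, "x": 0, "y": 0, "z": 0, "ax": 0, "ay": 0, "az": 0}, {"hand": 20, "x": 0, "y": 0, "z": 0, "ax": 0, "ay": 0, "az": 0}, {"hand": 20, "x": 0, "y": 0, "z": 0, "ax": 0, "ay": 0, "az": 0}, {"hand": 20, "x": 0, "y": 0, "z": 0, "ax": 0, "ay": 0, "az": 0}], newtons=25)

```text
t: 16.15
tool_pos: [0.4003, 0.2508, 0.1985]
orientation: [0.723, 2.708, -0.13]
force: [0.2, 1.2, 2.1]
opening: 0.0307
gripper_force: 25.0
```

```bash
python3 -c "
from h import *
stat();_,M,g=now(); print(g.round(4), (M.T@(np.array([.451,.2227,g[2]])-g)).round(4))
plan([(2,None,None,.12,None,None,20),(6,.44,24,.37,150,-20,20),(8,.44,-22,.37,155,-20,20)])"
```

```text
t 16.15 q [ 0.574 -0.057  2.103 -0.378  0.967 -0.278] r,th,z,phi,tau [ 5.014000e-01  2.629380e+01  4.150000e-02  1.501277e+02 -1.992780e+01] F [0.2 1.2 2.1] open 0.0307 gf 25.0
[0.4495 0.2221 0.0415] [-0.0009  0.0013  0.0003]
[{hand: 20, x: -0.013, y: -0.0, z: -0.037, ax: -0.002, ay: 0.0, az: -0.0}, {hand: 20, x: -0.027, y: -0.001, z: -0.074, ax: -0.002, ay: 0.0, az: -0.0}, {hand: 20, x: -0.038, y: -0.011, z: -0.114, ax: -0.002, ay: -0.0, az: 0.0}, {hand: 20, x: -0.049, y: -0.021, z: -0.154, ax: -0.002, ay: -0.0, az: 0.001}, {hand: 20, x: -0.06, y: -0.032, z: -0.194, ax: -0.002, ay: -0.001, az: 0.001}, {hand: 20, x: -0.072, y: -0.042, z: -0.235, ax: -0.002, ay: -0.001, az: 0.001}, {hand: 20, x: -0.082, y: -0.052, z: -0.275, ax: -0.002, ay: -0.001, az: 0.002}, {hand: 20, x: -0.093, y: -0.062, z: -0.315, ax: -0.001, ay: -0.001, az: 0.002}]
[{hand: 20, x: -0.032, y: -0.028, z: 0.012, ax: -0.004, ay: 0.0, az: -0.01}, {hand: 20, x: -0.062, y: -0.06, z: 0.023, ax: -0.007, ay: 0.0, az: -0.021}, {hand: 20, x: -0.088, y: -0.095, z: 0.032, ax: -0.011, ay: 0.0, az: -0.031}, {hand: 20, x: -0.111, y: -0.132, z: 0.041, ax: -0.015, ay: 0.0, az: -0.041}, {hand: 20, x: -0.131, y: -0.171, z: 0.048, ax: -0.019, ay: 0.0, az: -0.051}, {hand: 20, x: -0.147, y: -0.213, z: 0.053, ax: -0.022, ay: 0.0, az: -0.062}, {hand: 20, x: -0.159, y: -0.256, z: 0.058, ax: -0.026, ay: 0.0, az: -0.072}, {hand: 20, x: -0.167, y: -0.3, z: 0.061, ax: -0.03, ay: 0.0, az: -0.082}]
```

carry_out(targets=[{"hand": 20, "x": -0.013, "y": 0, "z": -0.037, "ax": 0, "ay": 0, "az": 0}, {"hand": 20, "x": -0.027, "y": -0.001, "z": -0.074, "ax": 0, "ay": 0, "az": 0}, {"hand": 20, "x": -0.038, "y": -0.011, "z": -0.114, "ax": 0, "ay": 0, "az": 0}, {"hand": 20, "x": -0.049, "y": -0.021, "z": -0.154, "ax": 0, "ay": 0, "az": 0}, {"hand": 20, "x": -0.06, "y": -0.032, "z": -0.194, "ax": 0, "ay": 0, "az": 0}, {"hand": 20, "x": -0.072, "y": -0.042, "z": -0.235, "ax": 0, "ay": 0, "az": 0}, {"hand": 20, "x": -0.082, "y": -0.052, "z": -0.275, "ax": 0, "ay": 0, "az": 0}, {"hand": 20, "x": -0.093, "y": -0.062, "z": -0.315, "ax": 0, "ay": 0, "az": 0}])

```text
t: 17.15
tool_pos: [0.3519, 0.2072, 0.527]
orientation: [0.723, 2.71, -0.132]
force: [0.6, 0.4, -0.5]
opening: 0.0305
gripper_force: 25.0
```

carry_out(targets=[{"hand": 20, "x": -0.032, "y": -0.028, "z": 0.012, "ax": -0.004, "ay": 0, "az": -0.01}, {"hand": 20, "x": -0.062, "y": -0.06, "z": 0.023, "ax": -0.007, "ay": 0, "az": -0.021}, {"hand": 20, "x": -0.088, "y": -0.095, "z": 0.032, "ax": -0.011, "ay": 0, "az": -0.031}, {"hand": 20, "x": -0.111, "y": -0.132, "z": 0.041, "ax": -0.015, "ay": 0, "az": -0.041}, {"hand": 20, "x": -0.131, "y": -0.171, "z": 0.048, "ax": -0.019, "ay": 0, "az": -0.051}, {"hand": 20, "x": -0.147, "y": -0.213, "z": 0.053, "ax": -0.022, "ay": 0, "az": -0.062}, {"hand": 20, "x": -0.159, "y": -0.256, "z": 0.058, "ax": -0.026, "ay": 0, "az": -0.072}, {"hand": 20, "x": -0.167, "y": -0.3, "z": 0.061, "ax": -0.03, "ay": 0, "az": -0.082}])

```text
t: 18.15
tool_pos: [0.3562, -0.1425, 0.5259]
orientation: [0.604, 2.736, -0.109]
force: [0.6, 0.2, -1.8]
opening: 0.0305
gripper_force: 25.0
```

```bash
python3 -c "
from h import *
stat()
r,t=cyl((.526,-.251),-25,-.001); print(r,t)
plan([(3,.48,t,.30,155,-19.9,20),(3,r,t,.14,155,-19.9,20),(2,r,t,.11,155,-19.9,20)])"
```

```text
t 18.15 q [-0.529 -0.682  1.959  0.03   1.52  -1.662] r,th,z,phi,tau [  0.4402 -22.2507   0.3688 155.1508 -19.8365] F [ 0.6  0.2 -1.8] open 0.0305 gf 25.0
0.581818193115894 -25.51071391535096
row 4 fast 63.0 0.0
row 5 fast 63.0 0.0
row 6 fast 63.0 0.0
[{hand: 20, x: -0.005, y: -0.008, z: 0.026, ax: -0.002, ay: -0.0, az: 0.001}, {hand: 20, x: -0.01, y: -0.017, z: 0.052, ax: -0.002, ay: -0.001, az: 0.002}, {hand: 20, x: -0.014, y: -0.026, z: 0.078, ax: -0.002, ay: -0.001, az: 0.002}, {hand: 20, x: -0.028, y: -0.026, z: 0.14, ax: -0.002, ay: -0.001, az: 0.002}, {hand: 20, x: -0.042, y: -0.026, z: 0.202, ax: -0.002, ay: -0.001, az: 0.002}, {hand: 20, x: -0.056, y: -0.026, z: 0.263, ax: -0.002, ay: -0.001, az: 0.002}, {hand: 20, x: -0.051, y: -0.026, z: 0.278, ax: -0.002, ay: -0.001, az: 0.002}, {hand: 20, x: -0.046, y: -0.026, z: 0.292, ax: -0.002, ay: -0.001, az: 0.002}]
```

carry_out(targets=[{"hand": 20, "x": -0.005, "y": -0.008, "z": 0.026, "ax": 0, "ay": 0, "az": 0}, {"hand": 20, "x": -0.01, "y": -0.017, "z": 0.052, "ax": -0.002, "ay": 0, "az": 0.002}, {"hand": 20, "x": -0.014, "y": -0.026, "z": 0.078, "ax": -0.002, "ay": -0.001, "az": 0.002}, {"hand": 20, "x": -0.028, "y": -0.026, "z": 0.138, "ax": -0.002, "ay": -0.001, "az": 0.002}, {"hand": 20, "x": -0.042, "y": -0.026, "z": 0.198, "ax": -0.002, "ay": -0.001, "az": 0.002}, {"hand": 20, "x": -0.054, "y": -0.026, "z": 0.255, "ax": -0.002, "ay": -0.001, "az": 0.002}, {"hand": 20, "x": -0.046, "y": -0.026, "z": 0.292, "ax": -0.002, "ay": -0.001, "az": 0.002}, {"hand": 20, "x": -0.046, "y": -0.026, "z": 0.292, "ax": -0.002, "ay": -0.001, "az": 0.002}])

```text
t: 19.15
tool_pos: [0.4733, -0.2244, 0.263]
orientation: [0.608, 2.742, -0.102]
force: [-0.6, 0.7, -1.2]
opening: 0.0301
gripper_force: 25.0
```

```bash
python3 -c "
from h import *
stat()
r,t=cyl((.526,-.251),-25,-.001)
plan([(3,r,t,.062,155,-19.9,20),(3,r,t,.062,155,-19.9,20)])"
```

```text
t 19.15 q [-0.555 -0.121  2.029  0.052  0.898 -1.715] r,th,z,phi,tau [ 5.792000e-01 -2.531280e+01  1.055000e-01  1.549938e+02 -1.939830e+01] F [-0.6  0.7 -1.2] open 0.0301 gf 25.0
[{hand: 20, x: 0.004, y: -0.001, z: 0.014, ax: 0.001, ay: -0.003, az: -0.0}, {hand: 20, x: 0.009, y: -0.001, z: 0.028, ax: 0.001, ay: -0.006, az: -0.0}, {hand: 20, x: 0.013, y: -0.002, z: 0.042, ax: 0.001, ay: -0.009, az: -0.0}, {hand: 20, x: 0.013, y: -0.002, z: 0.042, ax: 0.001, ay: -0.009, az: -0.0}, {hand: 20, x: 0.013, y: -0.002, z: 0.042, ax: 0.001, ay: -0.009, az: -0.0}, {hand: 20, x: 0.013, y: -0.002, z: 0.042, ax: 0.001, ay: -0.009, az: -0.0}]
```

carry_out(targets=[{"hand": 20, "x": 0.004, "y": -0.001, "z": 0.014, "ax": 0, "ay": -0.003, "az": 0}, {"hand": 20, "x": 0.009, "y": -0.001, "z": 0.028, "ax": 0, "ay": -0.005, "az": 0}, {"hand": 20, "x": 0.013, "y": -0.002, "z": 0.042, "ax": 0, "ay": -0.007, "az": 0}, {"hand": 20, "x": 0.013, "y": -0.002, "z": 0.042, "ax": 0, "ay": -0.007, "az": 0}, {"hand": 20, "x": 0.013, "y": -0.002, "z": 0.042, "ax": 0, "ay": -0.007, "az": 0}, {"hand": 20, "x": 0.013, "y": -0.002, "z": 0.042, "ax": 0, "ay": -0.007, "az": 0}])

```text
t: 19.9
tool_pos: [0.4764, -0.2283, 0.2245]
orientation: [0.604, 2.726, -0.109]
force: [0.5, 0.7, -2.0]
opening: 0.0305
gripper_force: 25.0
```

```bash
python3 -c "
from h import *
stat()
r,t=cyl((.526,-.251),-25,-.001)
p,_=read_camera('side'); cv2.imwrite('pics/s6.png',cv2.resize(p[130:230,140:240],(600,600),interpolation=3))
plan([(2,r,t,.0532,155,-19.9,20)])
plan([(2,r,t,.060,155,-19.9,20)])"
```

```text
t 19.9 q [-0.56  -0.057  2.049  0.06   0.796 -1.729] r,th,z,phi,tau [ 5.866000e-01 -2.555000e+01  6.800000e-02  1.550121e+02 -2.042020e+01] F [ 0.5  0.7 -2. ] open 0.0305 gf 25.0
[{hand: 20, x: 0.004, y: 0.0, z: 0.006, ax: -0.0, ay: 0.004, az: 0.0}, {hand: 20, x: 0.008, y: 0.0, z: 0.012, ax: -0.0, ay: 0.009, az: 0.0}]
[{hand: 20, x: 0.003, y: 0.0, z: 0.003, ax: -0.0, ay: 0.004, az: 0.0}, {hand: 20, x: 0.006, y: 0.0, z: 0.006, ax: -0.0, ay: 0.009, az: 0.0}]
```

View pics/s6.png

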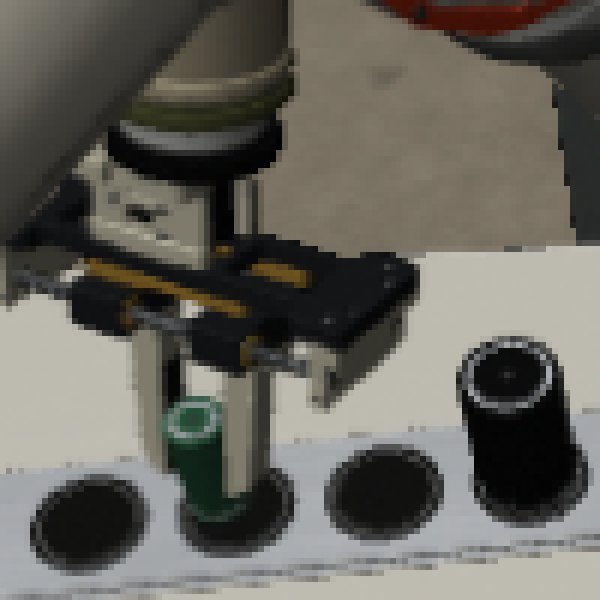

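```bash
python3 -c "
from h import *
_,M,g=now()
print(g, ray('side',[(171.75,199.25)],.0875))"
```

```text
[ 0.52915786 -0.25293515  0.06794151] [[ 0.52942449 -0.25415983  0.0875    ]]
```

carry_out(targets=[{"hand": 20, "x": 0.003, "y": 0, "z": 0.004, "ax": 0, "ay": 0.003, "az": 0}, {"hand": 20, "x": 0.006, "y": 0, "z": 0.008, "ax": 0, "ay": 0.006, "az": 0}, {"hand": 20, "x": 0.008, "y": 0, "z": 0.012, "ax": 0, "ay": 0.008, "az": 0}, {"hand": 20, "x": 0.008, "y": 0, "z": 0.012, "ax": 0, "ay": 0.008, "az": 0}, {"hand": 20, "x": 0.008, "y": 0, "z": 0.012, "ax": 0, "ay": 0.008, "az": 0}])

```text
t: 20.58
tool_pos: [0.4734, -0.2268, 0.2101]
orientation: [0.606, 2.733, -0.107]
force: [-0.7, 1.7, 4.3]
opening: 0.0306
gripper_force: 25.0
```

```bash
python3 -c "
from h import *
stat();print(now()[2])
plan([(3,None,None,None,None,None,45),(2,None,None,.11,None,None,45),(3,.46,-24,.25,153,-20,45)])"
```

```text
t 20.57 q [-0.56  -0.039  2.061  0.06   0.774 -1.73 ] r,th,z,phi,tau [ 5.819000e-01 -2.554170e+01  5.320000e-02  1.550122e+02 -1.994940e+01] F [-0.7  1.7  4.3] open 0.0306 gf 25.0
[ 0.52503477 -0.25089798  0.05316174]
[{hand: 45, x: -0.0, y: -0.0, z: 0.0, ax: -0.0, ay: -0.0, az: -0.0}, {hand: 45, x: -0.0, y: -0.0, z: 0.0, ax: -0.0, ay: -0.0, az: -0.0}, {hand: 45, x: -0.0, y: -0.0, z: 0.0, ax: -0.0, ay: -0.0, az: -0.0}, {hand: 45, x: -0.01, y: -0.0, z: -0.027, ax: -0.0, ay: -0.0, az: -0.0}, {hand: 45, x: -0.019, y: -0.0, z: -0.053, ax: -0.0, ay: -0.0, az: -0.0}, {hand: 45, x: 0.003, y: 0.006, z: -0.111, ax: 0.004, ay: -0.0, az: 0.011}, {hand: 45, x: 0.025, y: 0.011, z: -0.169, ax: 0.008, ay: -0.001, az: 0.022}, {hand: 45, x: 0.048, y: 0.016, z: -0.227, ax: 0.012, ay: -0.001, az: 0.033}]
```

carry_out(targets=[{"hand": 45, "x": 0, "y": 0, "z": 0, "ax": 0, "ay": 0, "az": 0}, {"hand": 45, "x": 0, "y": 0, "z": 0, "ax": 0, "ay": 0, "az": 0}, {"hand": 45, "x": 0, "y": 0, "z": 0, "ax": 0, "ay": 0, "az": 0}, {"hand": 45, "x": -0.01, "y": 0, "z": -0.027, "ax": 0, "ay": 0, "az": 0}, {"hand": 45, "x": -0.019, "y": 0, "z": -0.053, "ax": 0, "ay": 0, "az": 0}, {"hand": 45, "x": 0.003, "y": 0.006, "z": -0.111, "ax": 0.004, "ay": 0, "az": 0.011}, {"hand": 45, "x": 0.025, "y": 0.011, "z": -0.169, "ax": 0.008, "ay": -0.001, "az": 0.022}, {"hand": 45, "x": 0.048, "y": 0.016, "z": -0.227, "ax": 0.012, "ay": -0.001, "az": 0.033}])

```text
t: 21.58
tool_pos: [0.3677, -0.1599, 0.4079]
orientation: [0.655, 2.723, -0.115]
force: [0.8, 0.1, 0.4]
opening: 0.0418
gripper_force: 0.0
```

```bash
python3 -c "
from h import *
stat()
r,t=cyl((.5278,.3952),0,0);print(r,t)
plan([(2,.44,-15,.34,155,-20,75),(6,.44,18,.36,158,-20,75),(4,.50,32,.33,160,-20,75),(4,r-.02,t,.2,160,-20,75),(3,r,t,.115,160,-20,75),(2,r,t,.115,160,-20,75)])"
```

```text
t 21.57 q [-0.551 -0.653  2.155  0.028  1.293 -1.653] r,th,z,phi,tau [  0.4578 -23.9369   0.2509 152.969  -19.9404] F [0.8 0.1 0.4] open 0.0418 gf 0.0
0.6593602050472868 36.824711709223706
[{hand: 75, x: -0.004, y: 0.033, z: -0.046, ax: -0.006, ay: -0.001, az: -0.017}, {hand: 75, x: -0.005, y: 0.065, z: -0.093, ax: -0.012, ay: -0.001, az: -0.033}, {hand: 75, x: 0.004, y: 0.105, z: -0.1, ax: -0.015, ay: -0.001, az: -0.042}, {hand: 75, x: 0.017, y: 0.144, z: -0.108, ax: -0.018, ay: -0.001, az: -0.05}, {hand: 75, x: 0.033, y: 0.182, z: -0.117, ax: -0.021, ay: -0.001, az: -0.058}, {hand: 75, x: 0.052, y: 0.217, z: -0.128, ax: -0.024, ay: -0.001, az: -0.066}, {hand: 75, x: 0.075, y: 0.251, z: -0.14, ax: -0.027, ay: -0.001, az: -0.074}, {hand: 75, x: 0.1, y: 0.282, z: -0.152, ax: -0.03, ay: -0.001, az: -0.083}]
[{hand: 75, x: 0.009, y: 0.03, z: 0.005, ax: -0.003, ay: 0.0, az: -0.008}, {hand: 75, x: 0.021, y: 0.06, z: 0.008, ax: -0.006, ay: -0.0, az: -0.016}, {hand: 75, x: 0.035, y: 0.09, z: 0.011, ax: -0.009, ay: 0.0, az: -0.025}, {hand: 75, x: 0.051, y: 0.12, z: 0.013, ax: -0.012, ay: -0.0, az: -0.033}, {hand: 75, x: 0.051, y: 0.154, z: 0.048, ax: -0.012, ay: -0.0, az: -0.033}, {hand: 75, x: 0.053, y: 0.19, z: 0.082, ax: -0.012, ay: -0.0, az: -0.033}, {hand: 75, x: 0.056, y: 0.226, z: 0.115, ax: -0.012, ay: -0.0, az: -0.033}, {hand: 75, x: 0.06, y: 0.262, z: 0.148, ax: -0.012, ay: -0.0, az: -0.033}]
[{hand: 75, x: 0.006, y: 0.006, z: 0.028, ax: 0.0, ay: 0.0, az: 0.0}, {hand: 75, x: 0.013, y: 0.011, z: 0.056, ax: 0.0, ay: 0.0, az: 0.0}, {hand: 75, x: 0.019, y: 0.017, z: 0.084, ax: 0.0, ay: 0.0, az: 0.0}, {hand: 75, x: 0.019, y: 0.017, z: 0.084, ax: 0.0, ay: 0.0, az: 0.0}, {hand: 75, x: 0.019, y: 0.017, z: 0.084, ax: 0.0, ay: 0.0, az: 0.0}]
```

carry_out(targets=[{"hand": 75, "x": -0.004, "y": 0.033, "z": -0.046, "ax": -0.006, "ay": 0, "az": -0.017}, {"hand": 75, "x": -0.005, "y": 0.065, "z": -0.093, "ax": -0.012, "ay": -0.001, "az": -0.033}, {"hand": 75, "x": 0.004, "y": 0.105, "z": -0.1, "ax": -0.015, "ay": -0.001, "az": -0.042}, {"hand": 75, "x": 0.017, "y": 0.144, "z": -0.108, "ax": -0.018, "ay": -0.001, "az": -0.05}, {"hand": 75, "x": 0.033, "y": 0.182, "z": -0.117, "ax": -0.021, "ay": -0.001, "az": -0.058}, {"hand": 75, "x": 0.052, "y": 0.217, "z": -0.128, "ax": -0.024, "ay": -0.001, "az": -0.066}, {"hand": 75, "x": 0.075, "y": 0.251, "z": -0.14, "ax": -0.027, "ay": -0.001, "az": -0.074}, {"hand": 75, "x": 0.1, "y": 0.282, "z": -0.152, "ax": -0.03, "ay": -0.001, "az": -0.083}])

```text
t: 22.58
tool_pos: [0.3666, 0.1583, 0.5155]
orientation: [0.532, 2.746, -0.094]
force: [1.6, -1.2, 0.3]
opening: 0.0697
gripper_force: 0.0
```

carry_out(targets=[{"hand": 75, "x": 0.009, "y": 0.03, "z": 0.005, "ax": -0.003, "ay": 0, "az": -0.008}, {"hand": 75, "x": 0.021, "y": 0.06, "z": 0.008, "ax": -0.006, "ay": 0, "az": -0.016}, {"hand": 75, "x": 0.035, "y": 0.09, "z": 0.011, "ax": -0.009, "ay": 0, "az": -0.025}, {"hand": 75, "x": 0.051, "y": 0.12, "z": 0.013, "ax": -0.012, "ay": 0, "az": -0.033}, {"hand": 75, "x": 0.051, "y": 0.154, "z": 0.048, "ax": -0.012, "ay": 0, "az": -0.033}, {"hand": 75, "x": 0.053, "y": 0.19, "z": 0.082, "ax": -0.012, "ay": 0, "az": -0.033}, {"hand": 75, "x": 0.056, "y": 0.226, "z": 0.115, "ax": -0.012, "ay": 0, "az": -0.033}, {"hand": 75, "x": 0.06, "y": 0.262, "z": 0.148, "ax": -0.012, "ay": 0, "az": -0.033}])

```text
t: 23.58
tool_pos: [0.4602, 0.403, 0.3545]
orientation: [0.484, 2.754, -0.086]
force: [-0.0, -0.0, -0.2]
opening: 0.0698
gripper_force: 0.0
```

carry_out(targets=[{"hand": 75, "x": 0.006, "y": 0.006, "z": 0.028, "ax": 0, "ay": 0, "az": 0}, {"hand": 75, "x": 0.013, "y": 0.011, "z": 0.056, "ax": 0, "ay": 0, "az": 0}, {"hand": 75, "x": 0.019, "y": 0.017, "z": 0.084, "ax": 0, "ay": 0, "az": 0}, {"hand": 75, "x": 0.019, "y": 0.017, "z": 0.084, "ax": 0, "ay": 0, "az": 0}, {"hand": 75, "x": 0.019, "y": 0.017, "z": 0.084, "ax": 0, "ay": 0, "az": 0}])

```text
t: 24.2
tool_pos: [0.4758, 0.4144, 0.2714]
orientation: [0.484, 2.754, -0.085]
force: [1.0, -0.5, -0.3]
opening: 0.0697
gripper_force: 0.0
```

```bash
python3 -c "
from h import *
stat()
r,t=cyl((.5278,.3952),0,0)
p,_=read_camera('side'); cv2.imwrite('pics/s7.png',cv2.resize(p[100:240,320:460],(600,600),interpolation=3))
plan([(4,r,t,.048,160,-20,75),(3,r,t,.048,160,-20,75)])"
```

```text
t 24.2 q [ 0.727  0.247  1.628 -0.341  1.118 -0.368] r,th,z,phi,tau [ 6.607000e-01  3.671470e+01  1.145000e-01  1.600584e+02 -2.002860e+01] F [ 1.  -0.5 -0.3] open 0.0697 gf 0.0
[{hand: 75, x: 0.006, y: 0.0, z: 0.016, ax: 0.002, ay: 0.0, az: 0.0}, {hand: 75, x: 0.012, y: -0.0, z: 0.031, ax: 0.002, ay: 0.001, az: 0.0}, {hand: 75, x: 0.019, y: -0.0, z: 0.047, ax: 0.002, ay: 0.001, az: 0.0}, {hand: 75, x: 0.025, y: -0.001, z: 0.063, ax: 0.002, ay: 0.001, az: 0.001}, {hand: 75, x: 0.025, y: -0.001, z: 0.063, ax: 0.002, ay: 0.001, az: 0.001}, {hand: 75, x: 0.025, y: -0.001, z: 0.063, ax: 0.002, ay: 0.001, az: 0.001}, {hand: 75, x: 0.025, y: -0.001, z: 0.063, ax: 0.002, ay: 0.001, az: 0.001}]
```

View pics/s7.png

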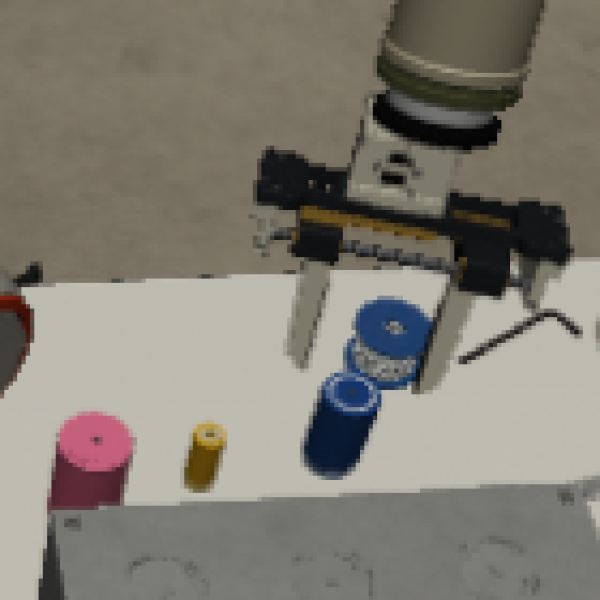

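The fingers (300,365 and 430,390) straddle blue (345,425), well clear of the reel (390,340).

carry_out(targets=[{"hand": 75, "x": 0.006, "y": 0, "z": 0.016, "ax": 0, "ay": 0, "az": 0}, {"hand": 75, "x": 0.012, "y": 0, "z": 0.031, "ax": 0.002, "ay": 0.001, "az": 0}, {"hand": 75, "x": 0.019, "y": 0, "z": 0.047, "ax": 0.002, "ay": 0.001, "az": 0}, {"hand": 75, "x": 0.025, "y": -0.001, "z": 0.063, "ax": 0.002, "ay": 0.001, "az": 0}, {"hand": 75, "x": 0.025, "y": -0.001, "z": 0.063, "ax": 0.002, "ay": 0.001, "az": 0}, {"hand": 75, "x": 0.025, "y": -0.001, "z": 0.063, "ax": 0.002, "ay": 0.001, "az": 0}])

```text
t: 25.0
tool_pos: [0.4736, 0.4141, 0.2028]
orientation: [0.485, 2.755, -0.088]
force: [-0.2, -0.4, 0.4]
opening: 0.0694
gripper_force: 0.0
```

carry_out(targets=[{"hand": 48, "x": 0, "y": 0, "z": 0, "ax": 0, "ay": 0, "az": 0}, {"hand": 40, "x": 0, "y": 0, "z": 0, "ax": 0, "ay": 0, "az": 0}, {"hand": 30, "x": 0, "y": 0, "z": 0, "ax": 0, "ay": 0, "az": 0}, {"hand": 30, "x": 0, "y": 0, "z": 0, "ax": 0, "ay": 0, "az": 0}, {"hand": 30, "x": 0, "y": 0, "z": 0, "ax": 0, "ay": 0, "az": 0}], newtons=25)

```text
t: 25.62
tool_pos: [0.4737, 0.4143, 0.2032]
orientation: [0.484, 2.755, -0.087]
force: [0.8, 1.5, 3.1]
opening: 0.0396
gripper_force: 25.0
```

```bash
python3 -c "
from h import *
stat();_,M,g=now(); print(g.round(4), (M.T@(np.array([.5278,.3952,g[2]])-g)).round(4))
plan([(2,None,None,.12,None,None,30),(6,.50,32,.33,160,-20,30),(2,.44,23,.36,160,-20,30),(6,.44,-15,.37,160,-20,30)])"
```

```text
t 25.62 q [ 0.729  0.33   1.666 -0.364  1.007 -0.319] r,th,z,phi,tau [ 6.585000e-01  3.681430e+01  4.620000e-02  1.600635e+02 -1.997430e+01] F [0.8 1.5 3.1] open 0.0396 gf 25.0
[0.5272 0.3946 0.0462] [-0.0003  0.0007  0.0001]
[{hand: 30, x: -0.013, y: -0.0, z: -0.035, ax: -0.001, ay: 0.0, az: -0.0}, {hand: 30, x: -0.025, y: -0.0, z: -0.069, ax: -0.001, ay: 0.0, az: -0.0}, {hand: 30, x: -0.03, y: -0.027, z: -0.105, ax: -0.001, ay: -0.0, az: 0.0}, {hand: 30, x: -0.035, y: -0.054, z: -0.14, ax: -0.001, ay: -0.0, az: 0.0}, {hand: 30, x: -0.039, y: -0.08, z: -0.176, ax: -0.001, ay: -0.0, az: 0.001}, {hand: 30, x: -0.042, y: -0.107, z: -0.212, ax: -0.001, ay: -0.0, az: 0.001}, {hand: 30, x: -0.045, y: -0.132, z: -0.248, ax: -0.001, ay: -0.0, az: 0.001}, {hand: 30, x: -0.047, y: -0.158, z: -0.285, ax: -0.001, ay: -0.0, az: 0.001}]
[{hand: 30, x: -0.014, y: -0.047, z: -0.011, ax: 0.0, ay: 0.0, az: 0.0}, {hand: 30, x: -0.023, y: -0.094, z: -0.023, ax: 0.0, ay: 0.0, az: 0.0}, {hand: 30, x: -0.053, y: -0.131, z: -0.014, ax: 0.0, ay: 0.0, az: 0.0}, {hand: 30, x: -0.079, y: -0.172, z: -0.007, ax: 0.0, ay: 0.0, az: 0.0}, {hand: 30, x: -0.1, y: -0.215, z: -0.001, ax: 0.0, ay: 0.0, az: 0.0}, {hand: 30, x: -0.117, y: -0.26, z: 0.004, ax: 0.0, ay: 0.0, az: 0.0}, {hand: 30, x: -0.129, y: -0.308, z: 0.006, ax: 0.0, ay: 0.0, az: 0.0}, {hand: 30, x: -0.136, y: -0.356, z: 0.007, ax: 0.0, ay: 0.0, az: 0.0}]
```

carry_out(targets=[{"hand": 30, "x": -0.013, "y": 0, "z": -0.035, "ax": 0, "ay": 0, "az": 0}, {"hand": 30, "x": -0.025, "y": 0, "z": -0.069, "ax": 0, "ay": 0, "az": 0}, {"hand": 30, "x": -0.03, "y": -0.027, "z": -0.105, "ax": 0, "ay": 0, "az": 0}, {"hand": 30, "x": -0.035, "y": -0.054, "z": -0.14, "ax": 0, "ay": 0, "az": 0}, {"hand": 30, "x": -0.039, "y": -0.08, "z": -0.176, "ax": 0, "ay": 0, "az": 0}, {"hand": 30, "x": -0.042, "y": -0.107, "z": -0.212, "ax": 0, "ay": 0, "az": 0}, {"hand": 30, "x": -0.045, "y": -0.132, "z": -0.248, "ax": 0, "ay": 0, "az": 0}, {"hand": 30, "x": -0.047, "y": -0.158, "z": -0.285, "ax": 0, "ay": 0, "az": 0}])

```text
t: 26.62
tool_pos: [0.369, 0.2833, 0.4873]
orientation: [0.485, 2.757, -0.09]
force: [0.6, 0.3, -2.4]
opening: 0.0396
gripper_force: 25.0
```

carry_out(targets=[{"hand": 30, "x": -0.014, "y": -0.047, "z": -0.011, "ax": 0, "ay": 0, "az": 0}, {"hand": 30, "x": -0.023, "y": -0.094, "z": -0.023, "ax": 0, "ay": 0, "az": 0}, {"hand": 30, "x": -0.053, "y": -0.131, "z": -0.014, "ax": 0, "ay": 0, "az": 0}, {"hand": 30, "x": -0.079, "y": -0.172, "z": -0.007, "ax": 0, "ay": 0, "az": 0}, {"hand": 30, "x": -0.1, "y": -0.215, "z": -0.001, "ax": 0, "ay": 0, "az": 0}, {"hand": 30, "x": -0.117, "y": -0.26, "z": 0.004, "ax": 0, "ay": 0, "az": 0}, {"hand": 30, "x": -0.129, "y": -0.308, "z": 0.006, "ax": 0, "ay": 0, "az": 0}, {"hand": 30, "x": -0.136, "y": -0.356, "z": 0.007, "ax": 0, "ay": 0, "az": 0}])

```text
t: 27.62
tool_pos: [0.37, -0.0963, 0.5269]
orientation: [0.485, 2.757, -0.088]
force: [0.7, -1.1, -1.6]
opening: 0.0392
gripper_force: 25.0
```

```bash
python3 -c "
from h import *
stat()
r,t=cyl((.521,-.1793),-20,0); print(r,t)
plan([(3,.48,t,.28,160,-20,30),(3,r,t,.155,160,-20,30),(2,r,t,.155,160,-20,30)])"
```

```text
t 27.62 q [-0.396 -0.686  1.959  0.014  1.521 -1.617] r,th,z,phi,tau [  0.4389 -15.3304   0.3698 160.0704 -19.8799] F [ 0.7 -1.1 -1.6] open 0.0392 gf 25.0
0.5509895552549068 -18.99069026097822
[{hand: 30, x: -0.003, y: -0.009, z: 0.033, ax: -0.002, ay: -0.001, az: 0.0}, {hand: 30, x: -0.006, y: -0.018, z: 0.066, ax: -0.002, ay: -0.001, az: 0.001}, {hand: 30, x: -0.009, y: -0.027, z: 0.099, ax: -0.002, ay: -0.002, az: 0.001}, {hand: 30, x: -0.017, y: -0.027, z: 0.146, ax: -0.002, ay: -0.002, az: 0.001}, {hand: 30, x: -0.025, y: -0.026, z: 0.193, ax: -0.002, ay: -0.002, az: 0.001}, {hand: 30, x: -0.033, y: -0.026, z: 0.241, ax: -0.002, ay: -0.002, az: 0.001}, {hand: 30, x: -0.033, y: -0.026, z: 0.241, ax: -0.002, ay: -0.002, az: 0.001}, {hand: 30, x: -0.033, y: -0.026, z: 0.241, ax: -0.002, ay: -0.002, az: 0.001}]
```

carry_out(targets=[{"hand": 30, "x": -0.003, "y": -0.009, "z": 0.033, "ax": 0, "ay": 0, "az": 0}, {"hand": 30, "x": -0.006, "y": -0.018, "z": 0.066, "ax": 0, "ay": 0, "az": 0}, {"hand": 30, "x": -0.009, "y": -0.027, "z": 0.099, "ax": 0, "ay": -0.002, "az": 0}, {"hand": 30, "x": -0.017, "y": -0.027, "z": 0.146, "ax": -0.002, "ay": -0.002, "az": 0.001}, {"hand": 30, "x": -0.025, "y": -0.026, "z": 0.193, "ax": -0.002, "ay": -0.002, "az": 0.001}, {"hand": 30, "x": -0.033, "y": -0.026, "z": 0.241, "ax": -0.002, "ay": -0.002, "az": 0.001}, {"hand": 30, "x": -0.033, "y": -0.026, "z": 0.241, "ax": -0.002, "ay": -0.002, "az": 0.001}, {"hand": 30, "x": -0.033, "y": -0.026, "z": 0.241, "ax": -0.002, "ay": -0.002, "az": 0.001}])

```text
t: 28.62
tool_pos: [0.4679, -0.1583, 0.3128]
orientation: [0.485, 2.754, -0.086]
force: [1.0, -0.2, -2.6]
opening: 0.0398
gripper_force: 25.0
```

```bash
python3 -c "
from h import *
stat()
r,t=cyl((.521,-.1793),-20,0)
plan([(5,r,t,.066,160,-20,30)])"
```

```text
t 28.62 q [-0.443 -0.278  2.068  0.038  1.004 -1.679] r,th,z,phi,tau [ 5.511000e-01 -1.882290e+01  1.559000e-01  1.600165e+02 -2.003270e+01] F [ 1.  -0.2 -2.6] open 0.0398 gf 25.0
[{hand: 30, x: 0.006, y: -0.0, z: 0.017, ax: 0.0, ay: 0.0, az: 0.0}, {hand: 30, x: 0.012, y: -0.001, z: 0.034, ax: 0.0, ay: 0.0, az: 0.0}, {hand: 30, x: 0.018, y: -0.001, z: 0.051, ax: 0.0, ay: 0.0, az: 0.0}, {hand: 30, x: 0.025, y: -0.001, z: 0.068, ax: 0.0, ay: 0.0, az: 0.0}, {hand: 30, x: 0.031, y: -0.002, z: 0.084, ax: 0.0, ay: 0.001, az: 0.0}]
```

carry_out(targets=[{"hand": 30, "x": 0.006, "y": 0, "z": 0.017, "ax": 0, "ay": 0, "az": 0}, {"hand": 30, "x": 0.012, "y": -0.001, "z": 0.034, "ax": 0, "ay": 0, "az": 0}, {"hand": 30, "x": 0.018, "y": -0.001, "z": 0.051, "ax": 0, "ay": 0, "az": 0}, {"hand": 30, "x": 0.025, "y": -0.001, "z": 0.068, "ax": 0, "ay": 0, "az": 0}, {"hand": 30, "x": 0.031, "y": -0.002, "z": 0.084, "ax": 0, "ay": 0, "az": 0}, {"hand": 30, "x": 0.031, "y": -0.002, "z": 0.084, "ax": 0, "ay": 0, "az": 0}, {"hand": 30, "x": 0.031, "y": -0.002, "z": 0.084, "ax": 0, "ay": 0, "az": 0}])

```text
t: 29.5
tool_pos: [0.4678, -0.1605, 0.2251]
orientation: [0.485, 2.75, -0.087]
force: [-0.6, 0.5, -1.7]
opening: 0.0397
gripper_force: 25.0
```

```bash
python3 -c "
from h import *
stat();print(now()[2])
r,t=cyl((.521,-.1793),-20,0)
plan([(3,r,t,.058,160,-20,30)])"
```

```text
t 29.5 q [-0.447 -0.155  2.138  0.047  0.807 -1.696] r,th,z,phi,tau [ 5.524000e-01 -1.904720e+01  6.840000e-02  1.600149e+02 -2.025960e+01] F [-0.6  0.5 -1.7] open 0.0397 gf 25.0
[ 0.52213989 -0.18026837  0.06840547]
[{hand: 30, x: 0.001, y: 0.0, z: 0.003, ax: -0.0, ay: 0.002, az: 0.0}, {hand: 30, x: 0.003, y: 0.0, z: 0.006, ax: -0.0, ay: 0.003, az: 0.0}, {hand: 30, x: 0.004, y: 0.0, z: 0.009, ax: -0.0, ay: 0.005, az: 0.0}]
```

carry_out(targets=[{"hand": 30, "x": 0.001, "y": 0, "z": 0.003, "ax": 0, "ay": 0.002, "az": 0}, {"hand": 30, "x": 0.003, "y": 0, "z": 0.006, "ax": 0, "ay": 0.004, "az": 0}, {"hand": 30, "x": 0.004, "y": 0, "z": 0.0095, "ax": 0, "ay": 0.005, "az": 0}, {"hand": 30, "x": 0.004, "y": 0, "z": 0.0095, "ax": 0, "ay": 0.005, "az": 0}, {"hand": 30, "x": 0.004, "y": 0, "z": 0.0095, "ax": 0, "ay": 0.005, "az": 0}])

```text
t: 30.12
tool_pos: [0.4677, -0.1603, 0.2145]
orientation: [0.485, 2.755, -0.085]
force: [-7.3, 4.8, 14.2]
opening: 0.0396
gripper_force: 25.0
```

```bash
python3 -c "
from h import *
stat();print(now()[2])
plan([(3,None,None,None,None,None,50),(2,None,None,.12,None,None,50),(3,.45,-18,.25,160,-20,50)])"
```

```text
t 30.12 q [-0.447 -0.135  2.142  0.047  0.789 -1.696] r,th,z,phi,tau [ 5.514000e-01 -1.902390e+01  5.750000e-02  1.600245e+02 -1.995990e+01] F [-7.3  4.8 14.2] open 0.0396 gf 25.0
[ 0.5212788  -0.17973435  0.05754235]
[{hand: 50, x: -0.0, y: 0.0, z: 0.0, ax: 0.0, ay: 0.0, az: 0.0}, {hand: 50, x: -0.0, y: 0.0, z: 0.0, ax: 0.0, ay: 0.0, az: 0.0}, {hand: 50, x: -0.0, y: 0.0, z: 0.0, ax: 0.0, ay: 0.0, az: 0.0}, {hand: 50, x: -0.011, y: 0.0, z: -0.029, ax: 0.0, ay: 0.0, az: 0.0}, {hand: 50, x: -0.021, y: 0.0, z: -0.059, ax: 0.0, ay: 0.0, az: 0.0}, {hand: 50, x: -0.004, y: 0.003, z: -0.111, ax: 0.0, ay: -0.0, az: 0.0}, {hand: 50, x: 0.013, y: 0.005, z: -0.163, ax: 0.0, ay: -0.0, az: 0.0}, {hand: 50, x: 0.03, y: 0.006, z: -0.216, ax: 0.0, ay: -0.001, az: 0.0}]
```

carry_out(targets=[{"hand": 50, "x": 0, "y": 0, "z": 0, "ax": 0, "ay": 0, "az": 0}, {"hand": 50, "x": 0, "y": 0, "z": 0, "ax": 0, "ay": 0, "az": 0}, {"hand": 50, "x": 0, "y": 0, "z": 0, "ax": 0, "ay": 0, "az": 0}, {"hand": 50, "x": -0.011, "y": 0, "z": -0.029, "ax": 0, "ay": 0, "az": 0}, {"hand": 50, "x": -0.021, "y": 0, "z": -0.059, "ax": 0, "ay": 0, "az": 0}, {"hand": 50, "x": -0.004, "y": 0.003, "z": -0.111, "ax": 0, "ay": 0, "az": 0}, {"hand": 50, "x": 0.013, "y": 0.005, "z": -0.163, "ax": 0, "ay": 0, "az": 0}, {"hand": 50, "x": 0.03, "y": 0.006, "z": -0.216, "ax": 0, "ay": 0, "az": 0}])

```text
t: 31.12
tool_pos: [0.3723, -0.1191, 0.4065]
orientation: [0.486, 2.758, -0.084]
force: [-0.1, -0.2, 0.7]
opening: 0.0468
gripper_force: 0.0
```

```bash
python3 -c "
from h import *
stat()
r,t=cyl((.5428,.2982),0,0);print(r,t)
p,_=read_camera('side'); cv2.imwrite('pics/s8.png',cv2.resize(p[130:240,120:270],(750,550),interpolation=3))
plan([(3,.44,-10,.35,160,-20,55),(5,.44,20,.36,160,-20,55),(4,.50,30,.32,160,-20,55),(4,r-.02,t,.2,160,-20,55),(3,r,t,.10,160,-20,55)])"
```

```text
t 31.12 q [-0.46  -0.688  2.178  0.039  1.309 -1.685] r,th,z,phi,tau [  0.4473 -18.0246   0.2494 160.0137 -19.7547] F [-0.1 -0.2  0.7] open 0.0468 gf 0.0
0.6193182380650516 28.783232498038945
[{hand: 55, x: -0.008, y: 0.02, z: -0.03, ax: -0.001, ay: 0.002, az: 0.0}, {hand: 55, x: -0.014, y: 0.041, z: -0.061, ax: -0.001, ay: 0.003, az: 0.001}, {hand: 55, x: -0.02, y: 0.061, z: -0.092, ax: -0.001, ay: 0.005, az: 0.001}, {hand: 55, x: -0.011, y: 0.106, z: -0.097, ax: -0.001, ay: 0.005, az: 0.001}, {hand: 55, x: 0.002, y: 0.149, z: -0.104, ax: -0.001, ay: 0.005, az: 0.001}, {hand: 55, x: 0.02, y: 0.191, z: -0.113, ax: -0.001, ay: 0.005, az: 0.001}, {hand: 55, x: 0.041, y: 0.23, z: -0.123, ax: -0.001, ay: 0.005, az: 0.001}, {hand: 55, x: 0.067, y: 0.267, z: -0.135, ax: -0.001, ay: 0.005, az: 0.001}]
[{hand: 55, x: 0.005, y: 0.025, z: 0.009, ax: 0.0, ay: 0.0, az: 0.0}, {hand: 55, x: 0.011, y: 0.05, z: 0.017, ax: 0.0, ay: 0.0, az: 0.0}, {hand: 55, x: 0.019, y: 0.075, z: 0.025, ax: 0.0, ay: 0.0, az: 0.0}, {hand: 55, x: 0.028, y: 0.1, z: 0.032, ax: 0.0, ay: 0.0, az: 0.0}, {hand: 55, x: 0.022, y: 0.117, z: 0.067, ax: 0.0, ay: 0.0, az: 0.0}, {hand: 55, x: 0.015, y: 0.134, z: 0.101, ax: 0.0, ay: 0.0, az: 0.0}, {hand: 55, x: 0.008, y: 0.151, z: 0.136, ax: 0.0, ay: 0.0, az: 0.0}, {hand: 55, x: 0.0, y: 0.168, z: 0.17, ax: 0.0, ay: 0.0, az: 0.0}]
[{hand: 55, x: 0.007, y: 0.005, z: 0.033, ax: 0.0, ay: 0.0, az: 0.0}, {hand: 55, x: 0.015, y: 0.01, z: 0.066, ax: 0.0, ay: 0.0, az: 0.0}, {hand: 55, x: 0.022, y: 0.015, z: 0.098, ax: 0.0, ay: 0.0, az: 0.0}]
```

View pics/s8.png

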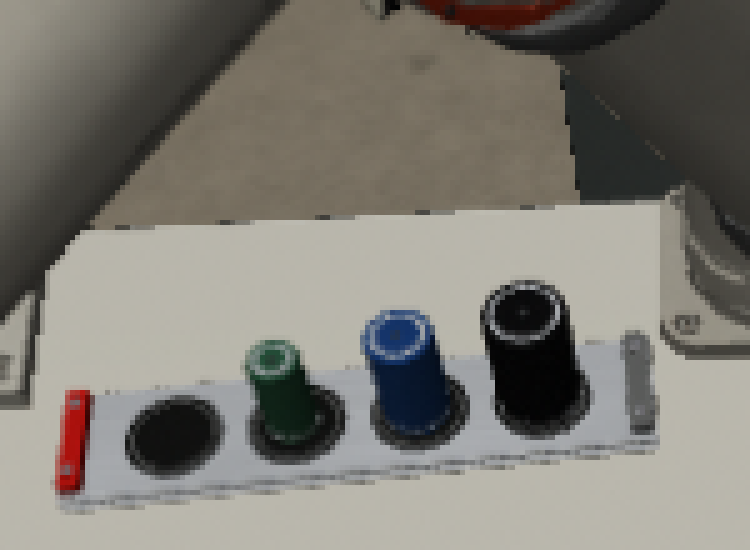

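Green (297,420), blue (420,405) and black (542,400) all stand upright and centred on their seats. The seat at (172,435) is still free, so yellow is next.

carry_out(targets=[{"hand": 55, "x": -0.008, "y": 0.02, "z": -0.03, "ax": 0, "ay": 0.002, "az": 0}, {"hand": 55, "x": -0.014, "y": 0.041, "z": -0.061, "ax": 0, "ay": 0.003, "az": 0}, {"hand": 55, "x": -0.02, "y": 0.061, "z": -0.092, "ax": -0.001, "ay": 0.005, "az": 0}, {"hand": 55, "x": -0.011, "y": 0.106, "z": -0.097, "ax": -0.001, "ay": 0.005, "az": 0}, {"hand": 55, "x": 0.002, "y": 0.149, "z": -0.104, "ax": -0.001, "ay": 0.005, "az": 0}, {"hand": 55, "x": 0.02, "y": 0.191, "z": -0.113, "ax": -0.001, "ay": 0.005, "az": 0}, {"hand": 55, "x": 0.041, "y": 0.23, "z": -0.123, "ax": -0.001, "ay": 0.005, "az": 0}, {"hand": 55, "x": 0.067, "y": 0.267, "z": -0.135, "ax": -0.001, "ay": 0.005, "az": 0}])

```text
t: 32.17
tool_pos: [0.3621, 0.1698, 0.5097]
orientation: [0.487, 2.763, -0.082]
force: [1.3, -0.4, 0.3]
opening: 0.0513
gripper_force: 0.0
```

carry_out(targets=[{"hand": 55, "x": 0.005, "y": 0.025, "z": 0.009, "ax": 0, "ay": 0, "az": 0}, {"hand": 55, "x": 0.011, "y": 0.05, "z": 0.017, "ax": 0, "ay": 0, "az": 0}, {"hand": 55, "x": 0.019, "y": 0.075, "z": 0.025, "ax": 0, "ay": 0, "az": 0}, {"hand": 55, "x": 0.028, "y": 0.1, "z": 0.032, "ax": 0, "ay": 0, "az": 0}, {"hand": 55, "x": 0.022, "y": 0.117, "z": 0.067, "ax": 0, "ay": 0, "az": 0}, {"hand": 55, "x": 0.015, "y": 0.134, "z": 0.101, "ax": 0, "ay": 0, "az": 0}, {"hand": 55, "x": 0.008, "y": 0.151, "z": 0.136, "ax": 0, "ay": 0, "az": 0}, {"hand": 55, "x": 0, "y": 0.168, "z": 0.17, "ax": 0, "ay": 0, "az": 0}])

```text
t: 33.17
tool_pos: [0.4739, 0.3074, 0.3483]
orientation: [0.486, 2.763, -0.082]
force: [0.0, -0.0, -0.1]
opening: 0.0511
gripper_force: 0.0
```

carry_out(targets=[{"hand": 55, "x": 0.007, "y": 0.005, "z": 0.033, "ax": 0, "ay": 0, "az": 0}, {"hand": 55, "x": 0.015, "y": 0.01, "z": 0.066, "ax": 0, "ay": 0, "az": 0}, {"hand": 55, "x": 0.022, "y": 0.015, "z": 0.098, "ax": 0, "ay": 0, "az": 0}, {"hand": 55, "x": 0.022, "y": 0.015, "z": 0.098, "ax": 0, "ay": 0, "az": 0}, {"hand": 55, "x": 0.022, "y": 0.015, "z": 0.098, "ax": 0, "ay": 0, "az": 0}])

```text
t: 33.8
tool_pos: [0.4899, 0.3174, 0.2512]
orientation: [0.486, 2.762, -0.081]
force: [0.7, 0.5, 1.3]
opening: 0.0513
gripper_force: 0.0
```

```bash
python3 -c "
from h import *
stat()
r,t=cyl((.5428,.2982),0,0)
p,_=read_camera('side'); cv2.imwrite('pics/s9.png',cv2.resize(p[110:230,310:430],(600,600),interpolation=3))
plan([(4,r,t,.042,160,-20,55)])"
```

```text
t 33.8 q [ 0.574  0.132  1.798 -0.316  1.022 -0.508] r,th,z,phi,tau [ 6.192000e-01  2.882480e+01  9.380000e-02  1.600058e+02 -1.952040e+01] F [0.7 0.5 1.3] open 0.0513 gf 0.0
[{hand: 55, x: 0.005, y: 0.0, z: 0.012, ax: 0.003, ay: -0.002, az: -0.0}, {hand: 55, x: 0.009, y: 0.0, z: 0.025, ax: 0.003, ay: -0.004, az: -0.0}, {hand: 55, x: 0.014, y: -0.0, z: 0.037, ax: 0.003, ay: -0.006, az: -0.0}, {hand: 55, x: 0.019, y: -0.0, z: 0.05, ax: 0.003, ay: -0.007, az: -0.0}]
```

View pics/s9.png

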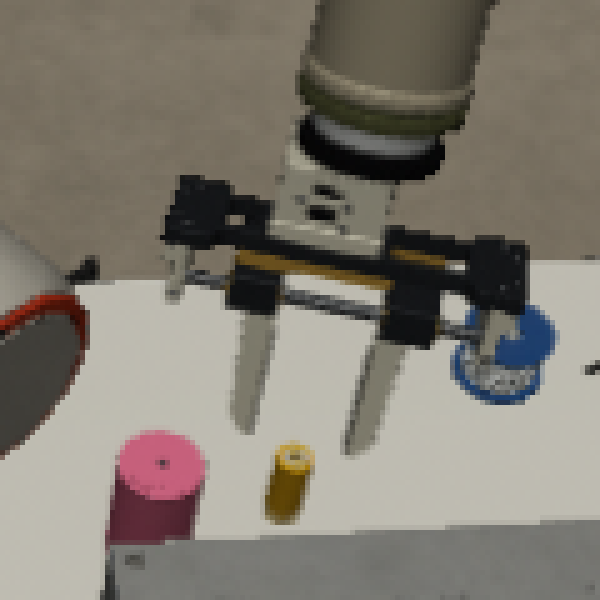

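The fingers (245,425 and 360,445) straddle yellow (290,485) and clear pink (160,480).

carry_out(targets=[{"hand": 55, "x": 0.005, "y": 0, "z": 0.012, "ax": 0, "ay": -0.002, "az": 0}, {"hand": 55, "x": 0.009, "y": 0, "z": 0.025, "ax": 0.002, "ay": -0.003, "az": 0}, {"hand": 55, "x": 0.014, "y": 0, "z": 0.037, "ax": 0.003, "ay": -0.005, "az": 0}, {"hand": 55, "x": 0.018, "y": 0, "z": 0.049, "ax": 0.003, "ay": -0.005, "az": 0}, {"hand": 55, "x": 0.018, "y": 0, "z": 0.049, "ax": 0.003, "ay": -0.005, "az": 0}, {"hand": 55, "x": 0.018, "y": 0, "z": 0.049, "ax": 0.003, "ay": -0.005, "az": 0}])

```text
t: 34.6
tool_pos: [0.4893, 0.3175, 0.1981]
orientation: [0.486, 2.758, -0.087]
force: [0.3, 1.0, -0.6]
opening: 0.051
gripper_force: 0.0
```

carry_out(targets=[{"hand": 30, "x": 0, "y": 0, "z": 0, "ax": 0, "ay": 0, "az": 0}, {"hand": 20, "x": 0, "y": 0, "z": 0, "ax": 0, "ay": 0, "az": 0}, {"hand": 12, "x": 0, "y": 0, "z": 0, "ax": 0, "ay": 0, "az": 0}, {"hand": 12, "x": 0, "y": 0, "z": 0, "ax": 0, "ay": 0, "az": 0}, {"hand": 12, "x": 0, "y": 0, "z": 0, "ax": 0, "ay": 0, "az": 0}], newtons=20)

```text
t: 35.22
tool_pos: [0.4893, 0.3176, 0.1983]
orientation: [0.486, 2.758, -0.087]
force: [0.1, -0.4, 2.8]
opening: 0.0214
gripper_force: 20.0
```

```bash
python3 -c "
from h import *
stat();_,M,g=now(); print(g.round(4), (M.T@(np.array([.5428,.2982,g[2]])-g)).round(4))
plan([(2,None,None,.12,None,None,12),(5,.50,27,.32,160,-20,12),(1,.48,25,.34,160,-20,12),(2,.44,18,.36,158,-20,12),(7,.44,-22,.37,142,-20,12),(3,.47,-27,.33,135,-20,12)])"
```

```text
t 35.23 q [ 0.577  0.208  1.823 -0.346  0.928 -0.461] r,th,z,phi,tau [ 6.188000e-01  2.879200e+01  4.120000e-02  1.600096e+02 -1.979910e+01] F [ 0.1 -0.4  2.8] open 0.0214 gf 20.0
[0.5423 0.2981 0.0412] [-0.0004  0.0003  0.0001]
[{hand: 12, x: -0.013, y: -0.0, z: -0.037, ax: -0.001, ay: 0.0, az: -0.0}, {hand: 12, x: -0.027, y: -0.0, z: -0.074, ax: -0.001, ay: 0.0, az: -0.0}, {hand: 12, x: -0.028, y: -0.021, z: -0.116, ax: -0.001, ay: -0.001, az: 0.0}, {hand: 12, x: -0.029, y: -0.041, z: -0.158, ax: -0.001, ay: -0.001, az: 0.0}, {hand: 12, x: -0.03, y: -0.061, z: -0.2, ax: -0.001, ay: -0.002, az: 0.0}, {hand: 12, x: -0.031, y: -0.081, z: -0.243, ax: -0.001, ay: -0.003, az: 0.0}, {hand: 12, x: -0.031, y: -0.1, z: -0.285, ax: -0.001, ay: -0.004, az: 0.0}, {hand: 12, x: -0.036, y: -0.127, z: -0.304, ax: -0.001, ay: -0.004, az: 0.0}]
[{hand: 12, x: -0.008, y: -0.034, z: -0.008, ax: 0.006, ay: 0.0, az: 0.016}, {hand: 12, x: -0.014, y: -0.067, z: -0.016, ax: 0.012, ay: 0.0, az: 0.033}, {hand: 12, x: -0.038, y: -0.1, z: -0.009, ax: 0.026, ay: 0.0, az: 0.07}, {hand: 12, x: -0.059, y: -0.136, z: -0.003, ax: 0.039, ay: 0.0, az: 0.108}, {hand: 12, x: -0.076, y: -0.174, z: 0.002, ax: 0.053, ay: 0.0, az: 0.145}, {hand: 12, x: -0.09, y: -0.213, z: 0.005, ax: 0.067, ay: 0.0, az: 0.183}, {hand: 12, x: -0.1, y: -0.254, z: 0.007, ax: 0.08, ay: 0.0, az: 0.22}, {hand: 12, x: -0.105, y: -0.295, z: 0.008, ax: 0.094, ay: 0.0, az: 0.258}]
[{hand: 12, x: -0.012, y: -0.04, z: 0.003, ax: 0.014, ay: 0.0, az: 0.037}, {hand: 12, x: -0.02, y: -0.048, z: 0.02, ax: 0.028, ay: 0.0, az: 0.076}, {hand: 12, x: -0.027, y: -0.057, z: 0.037, ax: 0.042, ay: -0.0, az: 0.114}, {hand: 12, x: -0.034, y: -0.066, z: 0.053, ax: 0.055, ay: 0.0, az: 0.152}]
```

carry_out(targets=[{"hand": 12, "x": -0.013, "y": 0, "z": -0.037, "ax": 0, "ay": 0, "az": 0}, {"hand": 12, "x": -0.027, "y": 0, "z": -0.074, "ax": 0, "ay": 0, "az": 0}, {"hand": 12, "x": -0.028, "y": -0.021, "z": -0.116, "ax": 0, "ay": 0, "az": 0}, {"hand": 12, "x": -0.029, "y": -0.041, "z": -0.158, "ax": 0, "ay": 0, "az": 0}, {"hand": 12, "x": -0.03, "y": -0.061, "z": -0.2, "ax": 0, "ay": 0, "az": 0}, {"hand": 12, "x": -0.031, "y": -0.081, "z": -0.243, "ax": 0, "ay": 0, "az": 0}, {"hand": 12, "x": -0.031, "y": -0.1, "z": -0.285, "ax": 0, "ay": 0, "az": 0}, {"hand": 12, "x": -0.036, "y": -0.127, "z": -0.304, "ax": 0, "ay": 0, "az": 0}])

```text
t: 36.22
tool_pos: [0.3801, 0.2221, 0.499]
orientation: [0.485, 2.756, -0.084]
force: [0.7, 0.5, -1.1]
opening: 0.0217
gripper_force: 20.0
```

carry_out(targets=[{"hand": 12, "x": -0.008, "y": -0.034, "z": -0.008, "ax": 0.006, "ay": 0, "az": 0.016}, {"hand": 12, "x": -0.014, "y": -0.067, "z": -0.016, "ax": 0.012, "ay": 0, "az": 0.033}, {"hand": 12, "x": -0.038, "y": -0.1, "z": -0.009, "ax": 0.026, "ay": 0, "az": 0.07}, {"hand": 12, "x": -0.059, "y": -0.136, "z": -0.003, "ax": 0.039, "ay": 0, "az": 0.108}, {"hand": 12, "x": -0.076, "y": -0.174, "z": 0.002, "ax": 0.053, "ay": 0, "az": 0.145}, {"hand": 12, "x": -0.09, "y": -0.213, "z": 0.005, "ax": 0.067, "ay": 0, "az": 0.183}, {"hand": 12, "x": -0.1, "y": -0.254, "z": 0.007, "ax": 0.08, "ay": 0, "az": 0.22}, {"hand": 12, "x": -0.105, "y": -0.295, "z": 0.008, "ax": 0.094, "ay": 0, "az": 0.258}])

```text
t: 37.22
tool_pos: [0.3749, -0.0909, 0.5247]
orientation: [0.864, 2.674, -0.155]
force: [0.4, -0.6, -1.7]
opening: 0.0215
gripper_force: 20.0
```

carry_out(targets=[{"hand": 12, "x": -0.012, "y": -0.04, "z": 0.003, "ax": 0.014, "ay": 0, "az": 0.037}, {"hand": 12, "x": -0.02, "y": -0.048, "z": 0.02, "ax": 0.028, "ay": 0, "az": 0.076}, {"hand": 12, "x": -0.027, "y": -0.057, "z": 0.037, "ax": 0.042, "ay": 0, "az": 0.114}, {"hand": 12, "x": -0.034, "y": -0.066, "z": 0.053, "ax": 0.055, "ay": 0, "az": 0.152}, {"hand": 12, "x": -0.034, "y": -0.066, "z": 0.053, "ax": 0.055, "ay": 0, "az": 0.152}])

```text
t: 37.85
tool_pos: [0.3777, -0.1725, 0.4845]
orientation: [1.079, 2.606, -0.192]
force: [1.0, 0.6, -0.5]
opening: 0.0217
gripper_force: 20.0
```

```bash
python3 -c "
from h import *
stat()
r,t=cyl((.5305,-.3232),-45,0); print(r,t)
plan([(5,r-.01,t,.14,135,-19.8,12),(1,r,t,.12,135,-19.8,12),(2,r,t,.12,135,-19.8,12)])"
```

```text
t 37.85 q [-0.508 -0.583  1.974 -0.097  1.423 -1.295] r,th,z,phi,tau [  0.4679 -27.0275   0.3272 135.0549 -19.6072] F [ 1.   0.6 -0.5] open 0.0217 gf 20.0
0.6211992353504631 -31.351301103048083
[{hand: 12, x: -0.015, y: 0.001, z: 0.045, ax: -0.004, ay: -0.001, az: 0.0}, {hand: 12, x: -0.03, y: 0.002, z: 0.09, ax: -0.004, ay: -0.001, az: 0.0}, {hand: 12, x: -0.046, y: 0.002, z: 0.136, ax: -0.004, ay: -0.002, az: 0.001}, {hand: 12, x: -0.061, y: 0.002, z: 0.181, ax: -0.004, ay: -0.003, az: 0.001}, {hand: 12, x: -0.077, y: 0.0, z: 0.226, ax: -0.004, ay: -0.003, az: 0.001}, {hand: 12, x: -0.079, y: 0.002, z: 0.248, ax: -0.004, ay: -0.003, az: 0.001}, {hand: 12, x: -0.079, y: 0.002, z: 0.248, ax: -0.004, ay: -0.003, az: 0.001}, {hand: 12, x: -0.079, y: 0.002, z: 0.248, ax: -0.004, ay: -0.003, az: 0.001}]
```

carry_out(targets=[{"hand": 12, "x": -0.015, "y": 0.001, "z": 0.045, "ax": 0, "ay": 0, "az": 0}, {"hand": 12, "x": -0.03, "y": 0.002, "z": 0.09, "ax": -0.002, "ay": 0, "az": 0}, {"hand": 12, "x": -0.046, "y": 0.002, "z": 0.136, "ax": -0.004, "ay": -0.002, "az": 0}, {"hand": 12, "x": -0.061, "y": 0.002, "z": 0.181, "ax": -0.004, "ay": -0.003, "az": 0}, {"hand": 12, "x": -0.077, "y": 0, "z": 0.226, "ax": -0.004, "ay": -0.003, "az": 0.001}, {"hand": 12, "x": -0.079, "y": 0.002, "z": 0.248, "ax": -0.004, "ay": -0.003, "az": 0.001}, {"hand": 12, "x": -0.079, "y": 0.002, "z": 0.248, "ax": -0.004, "ay": -0.003, "az": 0.001}, {"hand": 12, "x": -0.079, "y": 0.002, "z": 0.248, "ax": -0.004, "ay": -0.003, "az": 0.001}])

```text
t: 38.85
tool_pos: [0.4907, -0.2832, 0.2815]
orientation: [1.075, 2.598, -0.188]
force: [-0.0, 0.2, -0.1]
opening: 0.0217
gripper_force: 20.0
```

```bash
python3 -c "
from h import *
stat()
r,t=cyl((.5305,-.3232),-45,0)
plan([(4,r,t,.062,135,-19.8,12)])"
```

```text
t 38.85 q [-0.592 -0.022  1.9   -0.081  0.921 -1.34 ] r,th,z,phi,tau [ 6.222000e-01 -3.133010e+01  1.247000e-01  1.350359e+02 -2.007160e+01] F [-0.   0.2 -0.1] open 0.0217 gf 20.0
[{hand: 12, x: 0.005, y: 0.0, z: 0.015, ax: 0.001, ay: 0.001, az: 0.0}, {hand: 12, x: 0.011, y: -0.0, z: 0.029, ax: 0.001, ay: 0.002, az: 0.0}, {hand: 12, x: 0.016, y: -0.0, z: 0.044, ax: 0.002, ay: 0.004, az: 0.0}, {hand: 12, x: 0.022, y: -0.0, z: 0.059, ax: 0.002, ay: 0.005, az: 0.001}]
```

carry_out(targets=[{"hand": 12, "x": 0.005, "y": 0, "z": 0.015, "ax": 0, "ay": 0.001, "az": 0}, {"hand": 12, "x": 0.011, "y": 0, "z": 0.029, "ax": 0, "ay": 0.002, "az": 0}, {"hand": 12, "x": 0.016, "y": 0, "z": 0.044, "ax": 0, "ay": 0.003, "az": 0}, {"hand": 12, "x": 0.022, "y": 0, "z": 0.058, "ax": 0, "ay": 0.004, "az": 0}, {"hand": 12, "x": 0.022, "y": 0, "z": 0.058, "ax": 0, "ay": 0.004, "az": 0}, {"hand": 12, "x": 0.022, "y": 0, "z": 0.058, "ax": 0, "ay": 0.004, "az": 0}])

```text
t: 39.6
tool_pos: [0.4899, -0.2831, 0.2185]
orientation: [1.078, 2.602, -0.187]
force: [-0.0, -0.6, -0.5]
opening: 0.0213
gripper_force: 20.0
```

```bash
python3 -c "
from h import *
stat();print(now()[2])
r,t=cyl((.5305,-.3232),-45,0)
plan([(3,r,t,.0528,135,-19.8,12)])"
```

```text
t 39.6 q [-0.593  0.066  1.938 -0.089  0.8   -1.327] r,th,z,phi,tau [ 6.20600e-01 -3.13590e+01  6.13000e-02  1.34980e+02 -1.97939e+01] F [-0.  -0.6 -0.5] open 0.0213 gf 20.0
[ 0.52997063 -0.32297487  0.061322  ]
[{hand: 12, x: 0.001, y: 0.0, z: 0.003, ax: 0.001, ay: -0.0, az: -0.0}, {hand: 12, x: 0.002, y: 0.0, z: 0.005, ax: 0.001, ay: -0.0, az: -0.0}, {hand: 12, x: 0.002, y: 0.0, z: 0.008, ax: 0.001, ay: -0.0, az: -0.0}]
```

carry_out(targets=[{"hand": 12, "x": 0.001, "y": 0, "z": 0.003, "ax": 0, "ay": 0, "az": 0}, {"hand": 12, "x": 0.002, "y": 0, "z": 0.005, "ax": 0, "ay": 0, "az": 0}, {"hand": 12, "x": 0.002, "y": 0, "z": 0.008, "ax": 0, "ay": 0, "az": 0}, {"hand": 12, "x": 0.002, "y": 0, "z": 0.008, "ax": 0, "ay": 0, "az": 0}, {"hand": 12, "x": 0.002, "y": 0, "z": 0.008, "ax": 0, "ay": 0, "az": 0}])

```text
t: 40.22
tool_pos: [0.4904, -0.2837, 0.2103]
orientation: [1.078, 2.601, -0.187]
force: [0.4, 0.1, 0.9]
opening: 0.0214
gripper_force: 20.0
```

```bash
python3 -c "
from h import *
stat();print(now()[2])
plan([(3,None,None,None,None,None,36),(2,None,None,.11,None,None,36),(3,.50,-29,.25,135,-20,36)])"
```

```text
t 40.23 q [-0.593  0.081  1.939 -0.09   0.784 -1.325] r,th,z,phi,tau [ 6.215000e-01 -3.137740e+01  5.320000e-02  1.349822e+02 -1.981120e+01] F [0.4 0.1 0.9] open 0.0214 gf 20.0
[ 0.53058729 -0.32358426  0.0531696 ]
[{hand: 36, x: 0.0, y: 0.0, z: 0.0, ax: 0.001, ay: 0.0, az: 0.0}, {hand: 36, x: 0.0, y: 0.0, z: 0.0, ax: 0.001, ay: 0.0, az: 0.0}, {hand: 36, x: 0.0, y: 0.0, z: 0.0, ax: 0.001, ay: 0.0, az: 0.0}, {hand: 36, x: -0.01, y: 0.0, z: -0.027, ax: 0.001, ay: 0.0, az: 0.0}, {hand: 36, x: -0.019, y: 0.0, z: -0.053, ax: 0.001, ay: 0.0, az: 0.0}, {hand: 36, x: 0.004, y: -0.001, z: -0.111, ax: 0.001, ay: -0.001, az: -0.0}, {hand: 36, x: 0.027, y: -0.004, z: -0.169, ax: 0.001, ay: -0.002, az: -0.0}, {hand: 36, x: 0.05, y: -0.008, z: -0.227, ax: 0.001, ay: -0.003, az: -0.0}]
```

carry_out(targets=[{"hand": 36, "x": 0, "y": 0, "z": 0, "ax": 0, "ay": 0, "az": 0}, {"hand": 36, "x": 0, "y": 0, "z": 0, "ax": 0, "ay": 0, "az": 0}, {"hand": 36, "x": 0, "y": 0, "z": 0, "ax": 0, "ay": 0, "az": 0}, {"hand": 36, "x": -0.01, "y": 0, "z": -0.027, "ax": 0, "ay": 0, "az": 0}, {"hand": 36, "x": -0.019, "y": 0, "z": -0.053, "ax": 0, "ay": 0, "az": 0}, {"hand": 36, "x": 0.004, "y": -0.001, "z": -0.111, "ax": 0, "ay": 0, "az": 0}, {"hand": 36, "x": 0.027, "y": -0.004, "z": -0.169, "ax": 0, "ay": 0, "az": 0}, {"hand": 36, "x": 0.05, "y": -0.008, "z": -0.227, "ax": 0, "ay": 0, "az": 0}])

```text
t: 41.22
tool_pos: [0.3958, -0.2009, 0.408]
orientation: [1.078, 2.602, -0.186]
force: [1.6, -0.3, 1.6]
opening: 0.0335
gripper_force: 0.0
```

```bash
python3 -c "
from h import *
stat()
p,_=read_camera('side'); q,_=read_camera('top')
a=cv2.resize(p[150:250,120:270],(600,400),interpolation=3); b=cv2.resize(q[185:235,300:405],(600,286),interpolation=3)
b=b[:200] if 0 else cv2.resize(q[190:225,300:405],(600,200),interpolation=3)
cv2.imwrite('pics/s10.png',np.vstack([a,b]))"
```

```text
t 41.23 q [-0.552 -0.493  2.052 -0.082  1.247 -1.324] r,th,z,phi,tau [  0.4979 -28.9098   0.2509 134.9803 -19.7815] F [ 1.6 -0.3  1.6] open 0.0335 gf 0.0
```

View pics/s10.png

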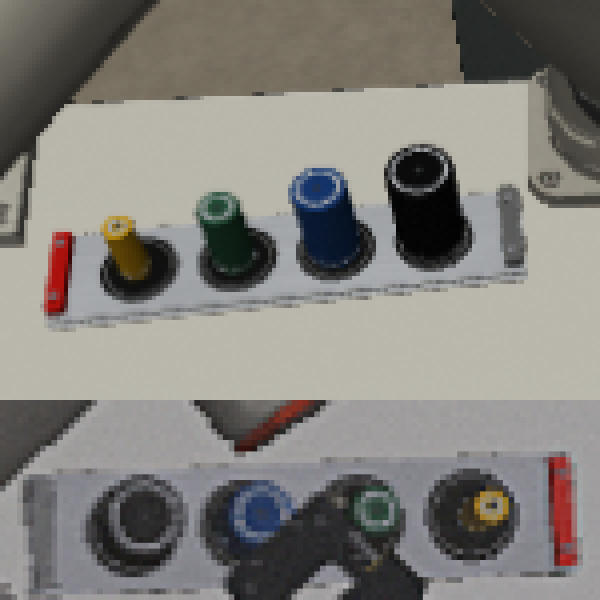

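All four stand upright and in order, yellow by red through black by grey. A final numeric check from the ring centres comes before I hand in.

```bash
python3 -c "
from h import *
S=[(.5305,-.3232),(.526,-.251),(.521,-.1793),(.5163,-.1077)]
ok=True
for (u,v),z,s in zip([(149.1,205.6),(174.6,201.6),(199.6,196.4),(224.6,192.1)],[.064,.073,.082,.091],S):
    e=ray('side',[(u,v)],z)[0][:2]-s; print((e*1000).round(1)); ok&=np.hypot(*e)<.005
if ok: print(robot.close_job())
"
```

```text
[-1.3 -0.8]
[0.7 1.2]
[-1.2  1. ]
[-0.   0.6]
the job is handed in; nothing more can be done
None
```

The job is handed in at about 41 s: yellow, green, blue and black stand upright on the seats from red stop to grey, each within about 2 mm of its seat centre by the side camera, and I never touched the reel.

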